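# Re-spring the treadle unit

### The arm

A 6-joint arm with a two-finger parallel gripper is mounted at the origin on a cart in front of the work surface, level with it; the furniture and walls round the work are solid. World frame = base frame: x ahead of the robot, y to its left, z up, the work surface at z = 0. Lengths are in mm, angles in rad, forces in N, time in s.
With the tool pointing down it reaches from about 275 to 1000 mm from the base axis. Payload 8.4 kg.
Tool frame: the origin (TCP) lies at the very end of the fingers, on their centre line; the grasp point (between the pads) lies 19 mm behind it; z points along the fingers, y is the line along which they close (so a half turn about z gives the same grasp; the last joint's range is limited). The gripper opens to 85 mm and grips with 20 to 120 N. Pads are 22 mm wide; open, the fingers measure 114 mm over their backs; the gripper's body (76 mm by 85 mm) begins 54 mm behind the grasp point. The pads swing forward as they close: fully open they stand 13 mm farther back than shut.
Start: joints at [-1.174, 0.353, 1.633, -0, 1.155, -0.002], TCP at [242.694, -575.958, 231.281] pointing down, gripper open.
Joint ranges: [-2.63, 2.63], [-0.92, 2.1], [0.06, 2.66], [-1.3, 4.44], [0, 2.69], [-3.02, 3.02]. Speed limits (rad/s): [2.22, 2.22, 2.79, 3.14, 3.14, 3.14].

### API

Orientations are given as [roll, pitch, yaw] about the fixed x, y, z axes, in that order (R = Rz(yaw) Ry(pitch) Rx(roll)).
In Python, from rig import r, vision gives the robot as it stands. The module is installed in compiled form; this text tells all that it offers.
- The arm moves only by the tool play_rows, never from a script. Its argument "steps" is a list of rows, each an object with "delta_pos": the shift along the tool's x, y, z in cm, a list of three; "yaw": the turn about the tool's z in rad; "jaw": the opening in per cent of the stroke, from 0 (shut) to 100 (fully open). A call has exactly 8 rows; each row is the pose to reach, as a shift and turn from the pose commanded when the call began, along the tool's axes at that moment; what a row does not reach only later rows make up. A row lasts 1/10 s, in which the tool goes at most 50 mm and 8.59 degrees, less where a joint would pass 70% of its speed; a pose out of reach is approached as far as the arm can. A call with a gripper value outside its range is refused whole. The fingers move at their own pace and stop on an object; "grip_force" is the grip in N (left out, the last holds). Time passes only in rows, so rows that repeat a pose let the fingers close, or fill a call up. It gives the time, the measured TCP pose, the force, the opening and the grip force at its end, in the units of the state.
- r.sense(): the state, without advancing time (a new reading comes with each control period).
- vision.grab_frame(name): name is "scene" or "top"; returns (picture, depth): 480x640x3 uint8, red, green, blue; 480x640 float32, mm along the optical axis (not along the pixel's ray), 0 where there is no reading.
- vision.calibration(name): a dict with "mtx" (3x3 intrinsics, pixels), "k1" (the pictures are not rectified: a ray, as slopes to the right and down, at radius r is drawn at 1 + k1 r^2 times it, then the intrinsics apply), "extrinsics" (4x4, takes a point from camera to world coordinates). Camera axes: x right, y down, z forward; pixel columns grow to the right and rows downward; lengths in mm; the calibration is good to about 2 mm. A picture is of the moment at which its call begins. calibration takes no time and is no camera call.
- r.sign_off(): hands the job in; it is judged then, once.
Trained networks look in the newest picture that a camera, given by its name, has taken for a name from the list of things; names that differ only in an ending like _2 or _b are one class to them, and where a whole thing is asked for, a point or a joint stands for the part that bears it (a point fixed in the world has none). Each returns a list of dicts, best first, with "conf" (0 to 1); they miss things now and then, are a little off and sometimes report something else, mostly with a low value. They report only what shows in the picture. A call takes as long as a camera call.
- vision.cut_out(camera, thing): "region" (480x640 bool, what is visible of it) and "uv" ([column, row] in pixels, amid what is visible of it).
- vision.landmark_of(camera, thing): "uv" ([column, row] in pixels: a listed point, or the origin of a listed thing).
The state is a dict: "clock": time; "qpos": joint angles; "qvel": joint speeds; "joint_efforts": joint torques, N m; "eef_pos": TCP position; "tcp_rot": TCP orientation; "contact_force": force on the tool from outside, world axes, zero at the start; "wrist_torque": the same for the moment, N m; "opening": opening from 0.0 (shut) to 1.0 (fully open); "grasp_force": force on a finger pad.
Only numpy, scipy, OpenCV 4.12 (cv2) and the standard library are available. Lean on these libraries where they do the work, as an engineer would, in place of code of your own. Each camera call takes 0.05 s, during which the arm holds its last target. There are 200 camera calls.

### The job

Take the worn-out, stretched spring off the treadle unit and drop it in the scrap tray, then fit every new spring from the rack, one to a lane: its peg fully down in a hole of the anchor bar, and its eye stretched over the post in line with it and pushed down to the post's foot. When all are fitted, press the treadle down to its stop twice, letting it come fully up each time, and check that the springs have stayed on; leave the other things on the bench where they are.

Things in the scene. Friction and masses are not known exactly. Their poses are not given: they have to be found in the camera images.
- treadle_unit: treadle unit, fixed to the worktop: base plate 262 x 170 x 10 mm, pedal at its -x end, steel anchor bar (34 mm in x, top 54 mm above the worktop) at its +x end. Origin on the worktop, x from pedal to bar, z up. Three spring lanes 56 mm apart run along x, each from a hole in the bar to a post 102 mm nearer the pedal. Between bar and posts it is free down to the base plate
- treadle (a joint): treadle hinge angle: 0 = up at rest, 0.25 rad = down on its stop. It springs back by itself. With springs fitted the tread needs 8 to 20 N and goes down about 28 mm; the posts then lean about 7 mm towards the pedal, stretching the springs further
- tread_top (a point): middle of the treadle's tread plate (46 mm in x, 90 mm in y, slightly sloping), at its upper surface, about 50 mm above the worktop when up; it is pushed down here from above
- spring_rack: aluminium rack, fixed, in which the new springs wait level, 56 mm apart, peg down in an 11 mm wide groove across the rack (groove rails 34 mm high, groove 26 mm deep), eye on a ledge 26 mm high. Origin on the worktop under the middle of the groove; x from eyes to pegs. Springs lift straight out by 25 mm or more. Beside the eye-end blocks it is free down to the rack's base, 8 mm high
- scrap_tray: open steel tray, loose, 190 x 120 x 26 mm outside, walls and floor 4 mm; origin under its centre, x along its long side
- hole_1 (a point): hole 1 of the anchor bar: centre of its mouth at the bar's top, 54 mm above the worktop; vertical through hole, 11 mm square, 24 mm deep; z up. Friction may hold the peg of a stretched spring a few mm up: push its block down
- post_1 (a point): post 1 on the treadle, in line with hole 1: centre of the post's foot, where an eye is seated, 46 mm above the worktop; post 7 mm in diameter, standing 8 mm up from this point, with a round top, on an 18 mm square boss 16 mm high; z along the post
- hole_2 (a point): hole 2 of the anchor bar: centre of its mouth at the bar's top, 54 mm above the worktop; vertical through hole, 11 mm square, 24 mm deep; z up. Friction may hold the peg of a stretched spring a few mm up: push its block down
- post_2 (a point): post 2 on the treadle, in line with hole 2: centre of the post's foot, where an eye is seated, 46 mm above the worktop; post 7 mm in diameter, standing 8 mm up from this point, with a round top, on an 18 mm square boss 16 mm high; z along the post
- hole_3 (a point): hole 3 of the anchor bar: centre of its mouth at the bar's top, 54 mm above the worktop; vertical through hole, 11 mm square, 24 mm deep; z up. Friction may hold the peg of a stretched spring a few mm up: push its block down
- post_3 (a point): post 3 on the treadle, in line with hole 3: centre of the post's foot, where an eye is seated, 46 mm above the worktop; post 7 mm in diameter, standing 8 mm up from this point, with a round top, on an 18 mm square boss 16 mm high; z along the post
- new_spring_1: new tension spring, 80 g, may be absent: close-wound coil 16 mm thick, 40 mm long; block 16 x 14 x 14 mm with a peg (5 mm thick, 22 mm down) at one end, block 16 x 14 x 22 mm with an eye at the other. Origin on the peg's axis at its block's underside, which rests on the bar when the peg is in; x towards the eye, z up. Opens at 2.4 N, then 0.3 N per mm; fitted, it is stretched 18 to 25 mm
- new_spring_1_eye (a point): centre of the eye at its underside, 84 mm from the peg when unstretched and 8 mm below the origin's level: flat level ring, 14 mm inside, 23 mm outside, 4 mm thick. Its block's middle, the place to grip (14 mm wide across the spring, free on both sides), is 28 mm nearer the peg; block spans 0 to 22 mm above this point's height
- new_spring_2: new tension spring, 80 g, may be absent: close-wound coil 16 mm thick, 40 mm long; block 16 x 14 x 14 mm with a peg (5 mm thick, 22 mm down) at one end, block 16 x 14 x 22 mm with an eye at the other. Origin on the peg's axis at its block's underside, which rests on the bar when the peg is in; x towards the eye, z up. Opens at 2.4 N, then 0.3 N per mm; fitted, it is stretched 18 to 25 mm
- new_spring_2_eye (a point): centre of the eye at its underside, 84 mm from the peg when unstretched and 8 mm below the origin's level: flat level ring, 14 mm inside, 23 mm outside, 4 mm thick. Its block's middle, the place to grip (14 mm wide across the spring, free on both sides), is 28 mm nearer the peg; block spans 0 to 22 mm above this point's height
- new_spring_3: new tension spring, 80 g, may be absent: close-wound coil 16 mm thick, 40 mm long; block 16 x 14 x 14 mm with a peg (5 mm thick, 22 mm down) at one end, block 16 x 14 x 22 mm with an eye at the other. Origin on the peg's axis at its block's underside, which rests on the bar when the peg is in; x towards the eye, z up. Opens at 2.4 N, then 0.3 N per mm; fitted, it is stretched 18 to 25 mm
- new_spring_3_eye (a point): centre of the eye at its underside, 84 mm from the peg when unstretched and 8 mm below the origin's level: flat level ring, 14 mm inside, 23 mm outside, 4 mm thick. Its block's middle, the place to grip (14 mm wide across the spring, free on both sides), is 28 mm nearer the peg; block spans 0 to 22 mm above this point's height
- worn_spring_1: worn-out spring in lane 1 (only one of the three is present), 80 g: like a new one but permanently stretched, coil 58 mm long with open gaps, eye 102 mm from the peg, slack and stiff; lifts straight up and off (25 mm or more). Origin on its axis at the coil's middle (16 mm thick, grip across it), 37 mm from the peg, 65 mm from the eye; x towards the eye, z up
- worn_spring_2: worn-out spring in lane 2 (only one of the three is present), 80 g: like a new one but permanently stretched, coil 58 mm long with open gaps, eye 102 mm from the peg, slack and stiff; lifts straight up and off (25 mm or more). Origin on its axis at the coil's middle (16 mm thick, grip across it), 37 mm from the peg, 65 mm from the eye; x towards the eye, z up
- worn_spring_3: worn-out spring in lane 3 (only one of the three is present), 80 g: like a new one but permanently stretched, coil 58 mm long with open gaps, eye 102 mm from the peg, slack and stiff; lifts straight up and off (25 mm or more). Origin on its axis at the coil's middle (16 mm thick, grip across it), 37 mm from the peg, 65 mm from the eye; x towards the eye, z up
- cutting_paste_jar: bystander: white jar, 37 mm wide, 38 mm high, standing loose behind the work
- v_block: bystander: steel V-block, 45 x 44 x 36 mm, standing loose behind the work

How it is judged (in metres and radians):
On the way, in this order (a step that is already met when the one before it is completed fails the run):
1. the worn spring is in the scrap tray and every new spring is fitted in a lane (((horizontal distance between new_spring_1 and hole_1 below 0.007 m and z of new_spring_1 in the frame of hole_1 below 0.006 m and horizontal distance between new_spring_1_eye and post_1 below 0.008 m and z of new_spring_1_eye in the frame of post_1 between -0.004 and 0.005 m) or (horizontal distance between new_spring_1 and hole_2 below 0.007 m and z of new_spring_1 in the frame of hole_2 below 0.006 m and horizontal distance between new_spring_1_eye and post_2 below 0.008 m and z of new_spring_1_eye in the frame of post_2 between -0.004 and 0.005 m) or (horizontal distance between new_spring_1 and hole_3 below 0.007 m and z of new_spring_1 in the frame of hole_3 below 0.006 m and horizontal distance between new_spring_1_eye and post_3 below 0.008 m and z of new_spring_1_eye in the frame of post_3 between -0.004 and 0.005 m)) and ((horizontal distance between new_spring_2 and hole_1 below 0.007 m and z of new_spring_2 in the frame of hole_1 below 0.006 m and horizontal distance between new_spring_2_eye and post_1 below 0.008 m and z of new_spring_2_eye in the frame of post_1 between -0.004 and 0.005 m) or (horizontal distance between new_spring_2 and hole_2 below 0.007 m and z of new_spring_2 in the frame of hole_2 below 0.006 m and horizontal distance between new_spring_2_eye and post_2 below 0.008 m and z of new_spring_2_eye in the frame of post_2 between -0.004 and 0.005 m) or (horizontal distance between new_spring_2 and hole_3 below 0.007 m and z of new_spring_2 in the frame of hole_3 below 0.006 m and horizontal distance between new_spring_2_eye and post_3 below 0.008 m and z of new_spring_2_eye in the frame of post_3 between -0.004 and 0.005 m)) and ((horizontal distance between new_spring_3 and hole_1 below 0.007 m and z of new_spring_3 in the frame of hole_1 below 0.006 m and horizontal distance between new_spring_3_eye and post_1 below 0.008 m and z of new_spring_3_eye in the frame of post_1 between -0.004 and 0.005 m) or (horizontal distance between new_spring_3 and hole_2 below 0.007 m and z of new_spring_3 in the frame of hole_2 below 0.006 m and horizontal distance between new_spring_3_eye and post_2 below 0.008 m and z of new_spring_3_eye in the frame of post_2 between -0.004 and 0.005 m) or (horizontal distance between new_spring_3 and hole_3 below 0.007 m and z of new_spring_3 in the frame of hole_3 below 0.006 m and horizontal distance between new_spring_3_eye and post_3 below 0.008 m and z of new_spring_3_eye in the frame of post_3 between -0.004 and 0.005 m)) and x of worn_spring_1 in the frame of scrap_tray between -0.085 and 0.085 m and y of worn_spring_1 in the frame of scrap_tray between -0.052 and 0.052 m and z of worn_spring_1 in the frame of scrap_tray between 0 and 0.034 m and x of worn_spring_2 in the frame of scrap_tray between -0.085 and 0.085 m and y of worn_spring_2 in the frame of scrap_tray between -0.052 and 0.052 m and z of worn_spring_2 in the frame of scrap_tray between 0 and 0.034 m and x of worn_spring_3 in the frame of scrap_tray between -0.085 and 0.085 m and y of worn_spring_3 in the frame of scrap_tray between -0.052 and 0.052 m and z of worn_spring_3 in the frame of scrap_tray between 0 and 0.034 m), for 0.3 s.
2. the treadle is pressed down to its stop with the springs fitted (((horizontal distance between new_spring_1 and hole_1 below 0.007 m and z of new_spring_1 in the frame of hole_1 below 0.006 m and horizontal distance between new_spring_1_eye and post_1 below 0.008 m and z of new_spring_1_eye in the frame of post_1 between -0.004 and 0.005 m) or (horizontal distance between new_spring_1 and hole_2 below 0.007 m and z of new_spring_1 in the frame of hole_2 below 0.006 m and horizontal distance between new_spring_1_eye and post_2 below 0.008 m and z of new_spring_1_eye in the frame of post_2 between -0.004 and 0.005 m) or (horizontal distance between new_spring_1 and hole_3 below 0.007 m and z of new_spring_1 in the frame of hole_3 below 0.006 m and horizontal distance between new_spring_1_eye and post_3 below 0.008 m and z of new_spring_1_eye in the frame of post_3 between -0.004 and 0.005 m)) and ((horizontal distance between new_spring_2 and hole_1 below 0.007 m and z of new_spring_2 in the frame of hole_1 below 0.006 m and horizontal distance between new_spring_2_eye and post_1 below 0.008 m and z of new_spring_2_eye in the frame of post_1 between -0.004 and 0.005 m) or (horizontal distance between new_spring_2 and hole_2 below 0.007 m and z of new_spring_2 in the frame of hole_2 below 0.006 m and horizontal distance between new_spring_2_eye and post_2 below 0.008 m and z of new_spring_2_eye in the frame of post_2 between -0.004 and 0.005 m) or (horizontal distance between new_spring_2 and hole_3 below 0.007 m and z of new_spring_2 in the frame of hole_3 below 0.006 m and horizontal distance between new_spring_2_eye and post_3 below 0.008 m and z of new_spring_2_eye in the frame of post_3 between -0.004 and 0.005 m)) and ((horizontal distance between new_spring_3 and hole_1 below 0.007 m and z of new_spring_3 in the frame of hole_1 below 0.006 m and horizontal distance between new_spring_3_eye and post_1 below 0.008 m and z of new_spring_3_eye in the frame of post_1 between -0.004 and 0.005 m) or (horizontal distance between new_spring_3 and hole_2 below 0.007 m and z of new_spring_3 in the frame of hole_2 below 0.006 m and horizontal distance between new_spring_3_eye and post_2 below 0.008 m and z of new_spring_3_eye in the frame of post_2 between -0.004 and 0.005 m) or (horizontal distance between new_spring_3 and hole_3 below 0.007 m and z of new_spring_3 in the frame of hole_3 below 0.006 m and horizontal distance between new_spring_3_eye and post_3 below 0.008 m and z of new_spring_3_eye in the frame of post_3 between -0.004 and 0.005 m)) and value of joint treadle above 0.235 rad), for 0.2 s.
3. the treadle is fully up again (value of joint treadle below 0.02 rad), for 0.1 s.
4. the treadle is pressed down to its stop a second time with the springs fitted (all of step 2), for 0.2 s.
At the end, for the whole second after the job is handed in: Each new spring: peg in a hole (block within 6 mm of the bar top, 7 mm of the axis), eye over that lane's post (within 8 mm of its axis, 5 mm of its foot). Worn spring lies in the tray. Treadle was pressed to its stop twice after that and is up again (under 0.02 rad). All at rest (all of step 1 and value of joint treadle below 0.02 rad and linear speed of each of new_spring_1, new_spring_2, new_spring_3, worn_spring_1, worn_spring_2, worn_spring_3 below 0.02 m/s); the robot touches nothing.
It fails at once if a bystander (white jar, V-block) is moved by more than 3 cm (distance of any of cutting_paste_jar, v_block from where it was at the start of the episode above 0.03 m).
Of new_spring_1, new_spring_2, new_spring_3 only 2 to 3 are there at a start; the rules pass over those that are not, and their reading is None.
Of worn_spring_1, worn_spring_2, worn_spring_3 only 1 to 1 are there at a start; the rules pass over those that are not, and their reading is None.
At some moment in a run one of scrap_tray may be knocked a few centimetres aside while the robot is not near it.
It also fails if it takes over 210 s, if anything falls off the work surface, if the arm or the gripper's body presses on something with over 40 N, if the wrist force passes 120 N, or if a joint passes its speed limit or range.

## Working session

There is one attempt and no reset: what is moved stays moved. The work goes in short steps, Python scripts to look and compute and a tool call to move; the robot and the scene stay as the last step left them, time stands still between calls to the robot, and variables do not carry over. Pictures are saved under pics/ and viewed, at most 14 in all, crops included, and the job is handed in when it is done.

Besides the shell and the picture viewer there is one more tool, called by a JSON object that holds its "name" and its "arguments", one argument or row to a line. play_rows: Moves the arm, as the interface text tells. Its arguments: {"type":"object","properties":{"steps":{"type":"array"},"grip_force":{"type":"number"}},"required":["steps"]}

```bash
mkdir -p pics
cat > h.py <<'E'
import numpy as np, cv2
from rig import r, vision
def ray(cam,uv):
    c=vision.calibration(cam);K=np.array(c["mtx"]);k1=c["k1"];T=np.array(c["extrinsics"])
    d=np.array([(uv[0]-K[0,2])/K[0,0],(uv[1]-K[1,2])/K[1,1]]);u=d.copy()
    for _ in range(20): u=d/(1+k1*(u@u))
    return T[:3,3],T[:3,:3]@np.array([u[0],u[1],1.])
def atz(cam,uv,z):
    o,d=ray(cam,uv); return o+d*(z-o[2])/d[2]
def dep(cam,uv,D):
    o,d=ray(cam,uv); return o+d*D
def proj(cam,p):
    c=vision.calibration(cam);K=np.array(c["mtx"]);T=np.linalg.inv(np.array(c["extrinsics"]))
    q=T[:3,:3]@np.array(p)+T[:3,3];u=q[:2]/q[2];u=u*(1+c["k1"]*(u@u));return u[0]*K[0,0]+K[0,2],u[1]*K[1,1]+K[1,2]
def save(cam,name,crop=None,s=1):
    im,d=vision.grab_frame(cam);o=im[:,:,::-1]
    if crop: a,b,c_,d_=crop;o=o[b:d_,a:c_]
    if s!=1:o=cv2.resize(o,None,fx=s,fy=s,interpolation=cv2.INTER_CUBIC)
    cv2.imwrite("pics/"+name,o);return im,d
E
python3 - <<'E'
from h import *
np.set_printoptions(precision=3,suppress=True)
s=r.sense();print(s)
for c in("top","scene"):
    save(c,c+"0.png");k=vision.calibration(c);print(c,k)
Z={"hole_1":54,"post_1":46,"new_spring_1":34,"new_spring_1_eye":26,"worn_spring_1":60,"tread_top":50,"spring_rack":0,"scrap_tray":0,"treadle_unit":0}
for c in("top","scene"):
    for n,z in Z.items():
        for t in vision.landmark_of(c,n): print(c,n,np.round(t["uv"],1),round(t["conf"],2),atz(c,t["uv"],z)[:2].round(1))
E
```

```text
{'clock': 0.0, 'qpos': array([-1.174,  0.354,  1.634, -0.   ,  1.155, -0.002]), 'qvel': array([ 0.   ,  0.001, -0.002, -0.002,  0.001, -0.001]), 'joint_efforts': array([ -0.004, -60.526, -34.206,  -0.001,   0.009,  -0.   ]), 'eef_pos': array([ 242.527, -575.527,  230.599]), 'tcp_rot': array([-3.14 ,  0.   ,  0.399]), 'contact_force': array([-0.425,  0.886,  0.245]), 'wrist_torque': array([-0.026, -0.001,  0.029]), 'grasp_force': 0.0, 'opening': 1.0006679039819621}
top {'mtx': array([[588.735,   0.   , 320.558],
       [  0.   , 588.735, 231.018],
       [  0.   ,   0.   ,   1.   ]]), 'k1': -0.11316194396235688, 'extrinsics': array([[   0.   ,   -0.998,    0.056,  457.777],
       [  -1.   ,   -0.   ,    0.002,   31.283],
       [  -0.002,   -0.056,   -0.998, 1627.937],
       [   0.   ,    0.   ,    0.   ,    1.   ]])}
scene {'mtx': array([[569.294,   0.   , 322.694],
       [  0.   , 569.294, 240.012],
       [  0.   ,   0.   ,   1.   ]]), 'k1': 0.00286073287743541, 'extrinsics': array([[  -0.783,   -0.268,    0.562, -218.784],
       [  -0.622,    0.371,   -0.689,  983.405],
      
[... 1034 characters left out ...]
 229.9] 0.97 [549.3 -78.8]
scene post_1 [338.2 237.1] 0.83 [553.5 -25.7]
scene post_1 [322.7 242.6] 0.78 [566.4  20.4]
scene new_spring_1 [400.2 201.8] 0.72 [ 558.3 -328.1]
scene new_spring_1 [407.1 194.5] 0.63 [ 570.2 -386.3]
scene new_spring_1 [385.3 207.1] 0.49 [ 572.7 -271.7]
scene new_spring_1_eye [413.3 214.4] 0.57 [ 492.1 -289.9]
scene worn_spring_1 [330.6 214.6] 0.65 [632.6 -97.2]
scene tread_top [377.6 244.9] 0.87 [446.5 -41.9]
scene spring_rack [394.2 212.6] 0.9 [ 571.1 -318.4]
scene scrap_tray [259.9 317.9] 0.66 [515.6 299. ]
scene scrap_tray [423.6 208.8] 0.31 [ 515.4 -391.3]
scene treadle_unit [333.6 254.7] 0.55 [558.6 -12.4]
scene treadle_unit [420.7 207.9] 0.42 [ 525.5 -392. ]
```

```bash
ls -la pics
```

```text
total 1004
drwxr-xr-x 2 agent agent   4096 Dec  3 11:55 .
drwxr-xr-x 3 agent agent   4096 Dec  3 11:55 ..
-rw-r--r-- 1 agent agent 462173 Dec  3 11:55 scene0.png
-rw-r--r-- 1 agent agent 556220 Dec  3 11:55 top0.png
```

Run:
```python
import cv2
a=cv2.imread("pics/top0.png")[170:290,300:500];cv2.imwrite("pics/tc.png",cv2.resize(a,None,fx=4,fy=4,interpolation=cv2.INTER_CUBIC))
a=cv2.imread("pics/scene0.png")[180:300,270:450];cv2.imwrite("pics/sc.png",cv2.resize(a,None,fx=4,fy=4,interpolation=cv2.INTER_CUBIC))
```

```text
(no output)
```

View pics/tc.png

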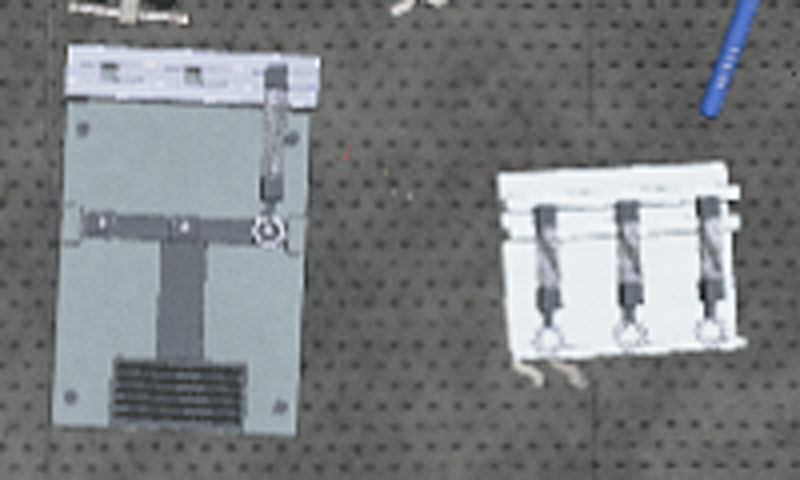

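View pics/sc.png

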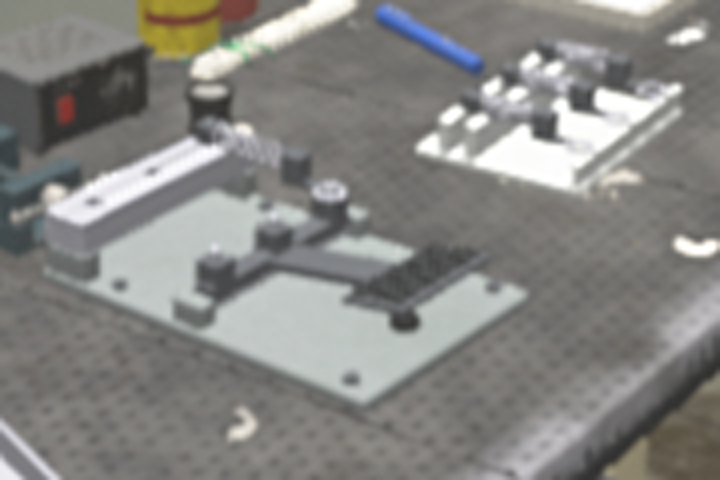

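View pics/scene0.png

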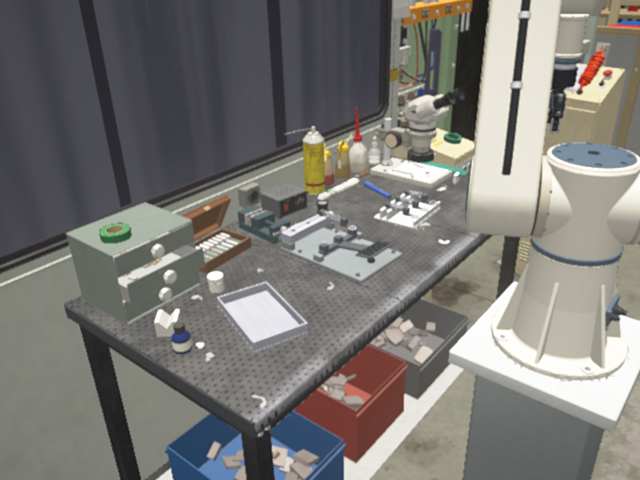

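Run:
```python
from h import *
for c in("top","scene"):
    m=np.mean([vision.grab_frame(c)[0].astype(float) for _ in range(6)],0)
    np.save(c+"m.npy",m); m=m[:,:,::-1].astype(np.uint8)
    R=[(320,180,380,240),(425,212,485,272)] if c=="top" else [(275,205,375,265),(375,185,455,245)]
    out=np.hstack([cv2.resize(m[b:d,a:e],(400,300) if 0 else ((e-a)*(6 if c=="top" else 4),(d-b)*(6 if c=="top" else 4)),interpolation=cv2.INTER_CUBIC) for a,b,e,d in R])
    cv2.imwrite("pics/z%s.png"%c,out)
```

```text
(no output)
```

View pics/ztop.png

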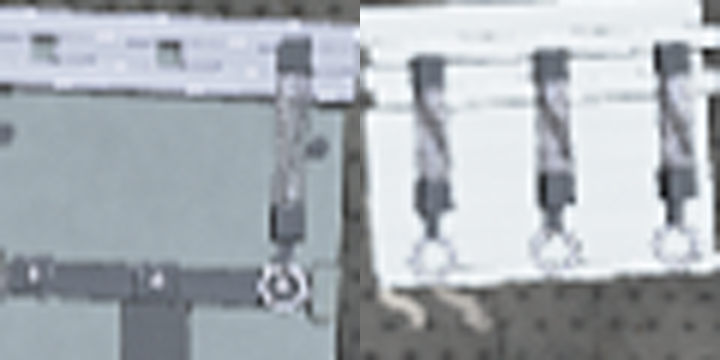

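View pics/zscene.png

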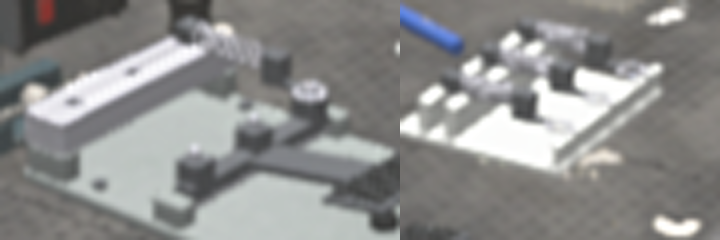

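```bash
cat > fit.py <<'E'
from h import *
from scipy.optimize import least_squares
np.set_printoptions(precision=2,suppress=True)
T=lambda c,a,b,s:((a+(c[0]+.5)/s-.5),(b+(c[1]+.5)/s-.5))
# unit: local coords relative to hole2 (x from pedal to bar), lanes y +56,0,-56
U=[("top",T((45,47),320,180,6),(0,56,54)),("top",T((171,53),320,180,6),(0,0,54)),("top",T((34,272),320,180,6),(-102,56,53)),
("top",T((156,280),320,180,6),(-102,0,53)),("top",T((283,288),320,180,6),(-102,-56,50)),
("scene",T((74,102),275,205,4),(0,56,54)),("scene",T((131,72),275,205,4),(0,0,54)),("scene",T((193,154),275,205,4),(-102,56,53)),("scene",T((253,119),275,205,4),(-102,0,53)),("scene",T((309,90),275,205,4),(-102,-56,50))]
R=[]
for i,y in enumerate((56,0,-56)):
    R+=[("top",T([(73,255),(195,250),(317,243)][i],425,212,6),(-84,y,28)),("top",T([(68,70),(191,64),(312,56)][i],425,212,6),(0,y,48)),("top",T([(74,194),(196,188),(317,182)][i],425,212,6),(-56,y,48)),
    ("scene",T([(161,126),(197,97),(231,68)][i],375,185,4),(-84,y,28))]
for n,F in(("unit",U),("rack",R)):
  for cams in(("top",),("scene",),("top","scene")):
    G=[f for f in F if f[0] in cams]
    def P(q,l): c,s=np.cos(q[2]),np.sin(q[2]);return np.array([q[0]+c*l[0]-s*l[1],q[1]+s*l[0]+c*l[1],l[2]])
    def res(q): return np.concatenate([np.subtract(proj(c,P(q,l)),uv) for c,uv,l in G])
    s=least_squares(res,[600,-100,0]);print(n,cams,s.x[:2],s.x[2].round(4));print(res(s.x).reshape(-1,2).round(1).tolist())
E
python3 fit.py
python3 - <<'E'
from h import *
vision.grab_frame("top")
for c in("top",):
  for n in("scrap_tray","spring_rack","treadle_unit"):
    t=vision.cut_out(c,n)[0];m=t["region"].astype(np.uint8)
    q=cv2.minAreaRect(cv2.findNonZero(m)); print(n,q,[atz(c,p,26 if n=="scrap_tray" else 10)[:2].round(0).tolist() for p in cv2.boxPoints(q)])
_,D=vision.grab_frame("top")
for uv in((340,187),(355,210),(450,240),(222,243),(450,217)): 
    d=np.median(D[uv[1]-1:uv[1]+2,uv[0]-1:uv[0]+2]);print(uv,dep("top",uv,d).round(1))
E
```

```text
unit ('top',) [661.19 -38.58] -0.0577
[[0.1, -0.1], [-0.1, 0.1], [-0.2, 0.1], [0.3, 0.0], [-0.1, -0.1]]
unit ('scene',) [657.4  -31.66] -0.0479
[[-0.3, 0.3], [0.4, 0.3], [0.2, -0.8], [-0.1, -0.2], [-0.1, 0.5]]
unit ('top', 'scene') [660.77 -37.01] -0.0542
[[-0.5, 0.1], [-0.7, 0.2], [-0.7, 0.4], [-0.2, 0.2], [-0.6, 0.0], [-0.0, -0.9], [0.7, -0.7], [0.1, -2.0], [-0.1, -1.2], [0.0, -0.5]]
rack ('top',) [ 570.97 -332.01] 0.055
[[-0.3, 0.4], [-0.1, -0.0], [0.3, 0.0], [-0.4, 0.0], [-0.1, -0.1], [0.4, -0.1], [-0.6, 0.0], [0.1, 0.1], [0.7, -0.3]]
rack ('scene',) [ 568.99 -330.41] 0.0693
[[0.1, -0.3], [-0.0, -0.1], [-0.1, 0.4]]
rack ('top', 'scene') [ 570.62 -331.97] 0.0581
[[-0.2, 0.5], [-0.1, 0.2], [0.3, 0.2], [-0.5, -0.5], [-0.3, 0.2], [-0.1, 0.0], [0.5, -0.0], [-0.4, -0.3], [-0.5, 0.1], [0.1, 0.2], [0.7, -0.2], [-0.2, 0.2]]
scrap_tray ((224.31185913085938, 244.38917541503906), (45.66213607788086, 69.42654418945312), 21.037511825561523) [[445.0, 391.0], [623.0, 324.0], [578.0, 206.0], [401.0, 273.0]]
spring_rack ((455.1172180175781, 234.84414672851562), (46.14236068725586, 59.37582778930664), 87.1375961303711) [[598.0, -252.0], [607.0, -418.0], [479.0, -423.0], [471.0, -257.0]]
treadle_unit ((345.64739990234375, 229.75669860839844), (62.84420394897461, 94.35712432861328), 2.6025619506835938) [[427.0, 58.0], [687.0, 47.0], [679.0, -127.0], [419.0, -114.0]]
(340, 187) [665.5 -17.2  51.7]
(355, 210) [607.1 -59.7   9.8]
(450, 240) [ 524.2 -322.6    9.3]
(222, 243) [516.2 308.8   1.3]
(450, 217) [ 587.8 -323.    11.3]
```

```bash
cat > go.py <<'E'
import sys,numpy as np
from rig import r
def go(x,y,z,w,s=None):
    s=s or r.sense();p=np.array(s["eef_pos"]);a=s["tcp_rot"][2];c,t=np.cos(a),np.sin(a)
    d=np.array([x,y,z])-p
    return np.round([(c*d[0]+t*d[1])/10,(t*d[0]-c*d[1])/10,-d[2]/10,(a-w+np.pi)%(2*np.pi)-np.pi],3).tolist()
if __name__=="__main__":
    s=r.sense();print(np.round(s["eef_pos"],1),np.round(s["tcp_rot"],4),np.round(s["contact_force"],1),round(s["opening"],3),s["clock"])
    print(go(*map(float,sys.argv[1:5]),s))
E
python3 go.py 621 -92.5 140 -0.055
```

```text
[ 242.7 -575.9  231.3] [-3.1416 -0.      0.3988] [ 0.6 -0.2 -0. ] 1.003 1.85
[53.633, -29.863, 9.128, 0.454]
```

{"name": "play_rows", "arguments": {
  "steps": [
    {"delta_pos":[4,-2.2,0],"yaw":0.06,"jaw":40},
    {"delta_pos":[8,-4.4,0],"yaw":0.12,"jaw":40},
    {"delta_pos":[12,-6.6,0],"yaw":0.18,"jaw":40},
    {"delta_pos":[16,-8.9,0],"yaw":0.24,"jaw":40},
    {"delta_pos":[20,-11.1,1],"yaw":0.3,"jaw":40},
    {"delta_pos":[24,-13.3,2],"yaw":0.36,"jaw":40},
    {"delta_pos":[28,-15.5,3],"yaw":0.42,"jaw":40},
    {"delta_pos":[32,-17.8,4],"yaw":0.454,"jaw":40}
  ]
}}

```text
clock: 2.65
eef_pos: [469.5, -286.2, 191.2]
tcp_rot: [3.141, -0.001, -0.058]
contact_force: [1.0, -1.6, 0.6]
opening: 0.395
grasp_force: 0.0
```

```bash
python3 go.py 621 -92.5 140 -0.055
```

```text
[ 469.5 -286.2  191.2] [ 3.1412e+00 -7.0000e-04 -5.7600e-02] [ 1.  -1.6  0.6] 0.395 2.65
[14.006, -20.211, 5.122, -0.003]
```

{"name": "play_rows", "arguments": {
  "steps": [
    {"delta_pos":[2.5,-3.6,0],"yaw":0,"jaw":40},
    {"delta_pos":[5,-7.2,0],"yaw":0,"jaw":40},
    {"delta_pos":[7.5,-10.8,1],"yaw":0,"jaw":40},
    {"delta_pos":[10,-14.4,2],"yaw":0,"jaw":40},
    {"delta_pos":[12.5,-18,3.5],"yaw":0,"jaw":40},
    {"delta_pos":[14,-20.2,5.1],"yaw":0,"jaw":40},
    {"delta_pos":[14,-20.2,5.1],"yaw":0,"jaw":40},
    {"delta_pos":[14,-20.2,5.1],"yaw":0,"jaw":40}
  ]
}}

```text
clock: 3.45
eef_pos: [619.1, -93.3, 139.8]
tcp_rot: [3.141, 0.001, -0.054]
contact_force: [0.6, 0.8, -0.1]
opening: 0.4
grasp_force: 0.0
```

```bash
python3 go.py 621 -92.5 42 -0.055; python3 -c "
from h import *
save('scene','s1.png',(270,110,430,270),3.7)"
```

```text
[619.1 -93.3 139.8] [ 3.1414e+00  1.3000e-03 -5.3700e-02] [ 0.6  0.8 -0.1] 0.4 3.45
[0.183, -0.089, 9.781, 0.001]
```

View pics/s1.png

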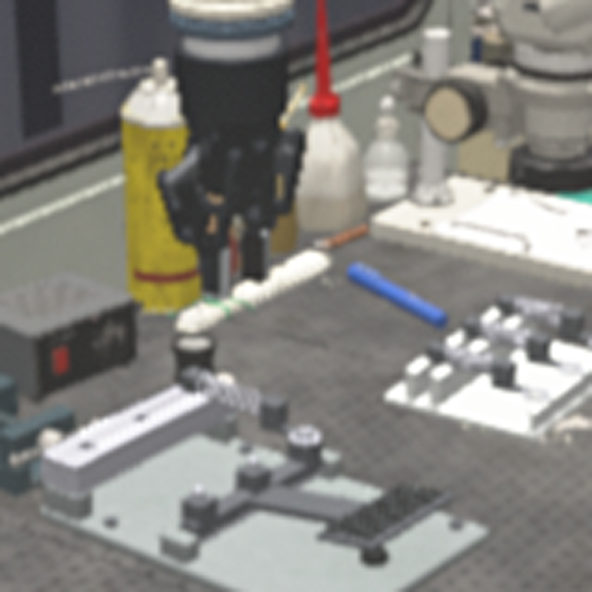

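{"name": "play_rows", "arguments": {
  "steps": [
    {"delta_pos":[0.1,0,3],"yaw":0,"jaw":40},
    {"delta_pos":[0.2,0,6],"yaw":0,"jaw":40},
    {"delta_pos":[0.2,0,8.5],"yaw":0,"jaw":40},
    {"delta_pos":[0.2,0,9.8],"yaw":0,"jaw":40},
    {"delta_pos":[0.2,0,9.8],"yaw":0,"jaw":40},
    {"delta_pos":[0.2,0,9.8],"yaw":0,"jaw":5},
    {"delta_pos":[0.2,0,9.8],"yaw":0,"jaw":5},
    {"delta_pos":[0.2,0,9.8],"yaw":0,"jaw":5}
  ],
  "grip_force": 25
}}

```text
clock: 4.3
eef_pos: [622.3, -94.1, 43.7]
tcp_rot: [3.141, -0.002, -0.055]
contact_force: [0.5, -1.0, 2.4]
opening: 0.175
grasp_force: 24.5
```

{"name": "play_rows", "arguments": {
  "steps": [
    {"delta_pos":[0,0,0],"yaw":0,"jaw":5},
    {"delta_pos":[0,0,0],"yaw":0,"jaw":5},
    {"delta_pos":[0,0,0],"yaw":0,"jaw":5},
    {"delta_pos":[0,0,0],"yaw":0,"jaw":5},
    {"delta_pos":[0,0,0],"yaw":0,"jaw":5},
    {"delta_pos":[0,0,0],"yaw":0,"jaw":5},
    {"delta_pos":[0,0,0],"yaw":0,"jaw":5},
    {"delta_pos":[0,0,0],"yaw":0,"jaw":5}
  ]
}}

```text
clock: 5.1
eef_pos: [622.3, -94.1, 43.5]
tcp_rot: [3.141, -0.002, -0.055]
contact_force: [-0.2, -0.8, 7.1]
opening: 0.177
grasp_force: 24.9
```

{"name": "play_rows", "arguments": {
  "steps": [
    {"delta_pos":[0,0,-0.5],"yaw":0,"jaw":5},
    {"delta_pos":[0,0,-1.5],"yaw":0,"jaw":5},
    {"delta_pos":[0,0,-3],"yaw":0,"jaw":5},
    {"delta_pos":[0,0,-4.5],"yaw":0,"jaw":5},
    {"delta_pos":[0,0,-6],"yaw":0,"jaw":5},
    {"delta_pos":[0,0,-7.5],"yaw":0,"jaw":5},
    {"delta_pos":[0,0,-8],"yaw":0,"jaw":5},
    {"delta_pos":[0,0,-8],"yaw":0,"jaw":5}
  ],
  "grip_force": 40
}}

```text
clock: 5.9
eef_pos: [622.0, -93.9, 123.6]
tcp_rot: [3.141, -0.002, -0.055]
contact_force: [0.5, -0.6, -0.0]
opening: 0.167
grasp_force: 39.0
```

Run:
```python
from h import *
from go import go
im,D=save('scene','s2.png',(270,130,400,260),4)
save('top','t2.png')
for c in("top","scene"):
  for t in vision.landmark_of(c,"scrap_tray"): print(c,t["uv"],t["conf"],atz(c,t["uv"],0))
  for t in vision.landmark_of(c,"worn_spring_1"): print(c,"worn",t["uv"],t["conf"],atz(c,t["uv"],141))
  t=vision.cut_out(c,"scrap_tray")[0];q=cv2.minAreaRect(cv2.findNonZero(t["region"].astype(np.uint8)));print([atz(c,p,26)[:2].round(0).tolist() for p in cv2.boxPoints(q)])
print(r.sense()["eef_pos"],go(514,299,120,-.36))
```

```text
top [224.9, 245.5] 0.59 [509.28609626 300.81066498   0.        ]
top worn [370.0, 201.3] 0.64 [617.19651806 -90.54092668 141.        ]
top worn [325.1, 227.5] 0.18 [550.52777018  23.49163878 141.        ]
[[445.0, 387.0], [622.0, 321.0], [578.0, 206.0], [402.0, 273.0]]
scene [258.4, 318.8] 0.83 [515.85081969 303.25008673   0.        ]
scene worn [333.3, 186.0] 0.52 [ 626.46232245 -102.97650071  141.        ]
[[611.0, 341.0], [638.0, 163.0], [381.0, 292.0], [381.0, 430.0]]
[621.11606171 -93.76330455 121.7091309 ] [-12.861, -38.626, 0.171, 0.305]
```

View pics/s2.png

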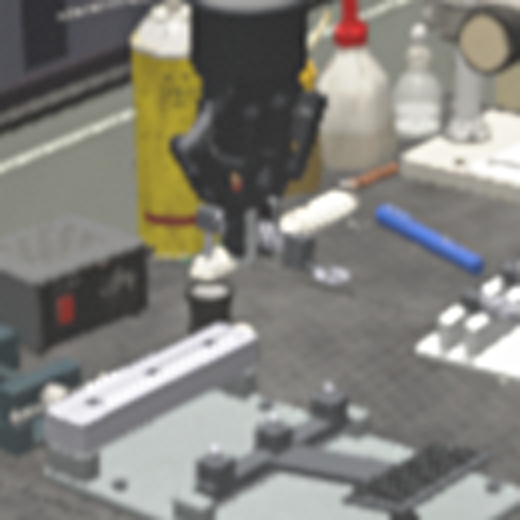

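{"name": "play_rows", "arguments": {
  "steps": [
    {"delta_pos":[-1.6,-4.8,0],"yaw":0.04,"jaw":5},
    {"delta_pos":[-3.2,-9.6,0],"yaw":0.08,"jaw":5},
    {"delta_pos":[-4.8,-14.4,0],"yaw":0.12,"jaw":5},
    {"delta_pos":[-6.4,-19.2,0],"yaw":0.16,"jaw":5},
    {"delta_pos":[-8,-24,0],"yaw":0.2,"jaw":5},
    {"delta_pos":[-9.6,-28.8,0],"yaw":0.24,"jaw":5},
    {"delta_pos":[-11.3,-33.6,1],"yaw":0.28,"jaw":5},
    {"delta_pos":[-12.9,-38.5,3],"yaw":0.3,"jaw":5}
  ]
}}

```text
clock: 7.1
eef_pos: [516.4, 290.6, 96.8]
tcp_rot: [-3.14, -0.002, -0.356]
contact_force: [1.0, -1.0, -0.9]
opening: 0.167
grasp_force: 39.2
```

```bash
python3 go.py 512 299 18 -.36
```

```text
[516.4 290.6  96.8] [-3.1395e+00 -1.7000e-03 -3.5650e-01] [ 1.  -1.  -0.9] 0.167 7.1
[-0.709, -0.631, 7.878, 0.004]
```

{"name": "play_rows", "arguments": {
  "steps": [
    {"delta_pos":[0,-0.6,3],"yaw":0,"jaw":5},
    {"delta_pos":[0,-0.6,6],"yaw":0,"jaw":5},
    {"delta_pos":[0,-0.6,7.5],"yaw":0,"jaw":5},
    {"delta_pos":[0,-0.6,7.9],"yaw":0,"jaw":5},
    {"delta_pos":[0,-0.6,7.9],"yaw":0,"jaw":5},
    {"delta_pos":[0,-0.6,7.9],"yaw":0,"jaw":40},
    {"delta_pos":[0,-0.6,7.9],"yaw":0,"jaw":40},
    {"delta_pos":[0,-0.6,7.9],"yaw":0,"jaw":40}
  ]
}}

```text
clock: 7.9
eef_pos: [519.3, 293.9, 18.1]
tcp_rot: [-3.14, -0.001, -0.356]
contact_force: [0.5, 1.1, -0.5]
opening: 0.399
grasp_force: 0.0
```

{"name": "play_rows", "arguments": {
  "steps": [
    {"delta_pos":[0,0,-1],"yaw":0,"jaw":40},
    {"delta_pos":[0,0,-4],"yaw":0,"jaw":40},
    {"delta_pos":[0,0,-8],"yaw":0,"jaw":40},
    {"delta_pos":[0,0,-12],"yaw":0,"jaw":40},
    {"delta_pos":[0,4,-13],"yaw":-0.05,"jaw":40},
    {"delta_pos":[0,9,-13],"yaw":-0.1,"jaw":40},
    {"delta_pos":[0,14,-13],"yaw":-0.2,"jaw":40},
    {"delta_pos":[0,19,-13],"yaw":-0.3,"jaw":40}
  ]
}}

```text
clock: 8.7
eef_pos: [451.7, 114.3, 148.1]
tcp_rot: [-3.141, -0.002, -0.05]
contact_force: [0.9, -0.9, -0.1]
opening: 0.396
grasp_force: 0.0
```

Run:
```python
from h import *
from go import go
save('top','t3.png',(170,200,280,290),5)
t=vision.landmark_of("top","worn_spring_1");print([(x["uv"],x["conf"],atz("top",x["uv"],14)) for x in t])
t=vision.landmark_of("top","scrap_tray");print([(x["uv"],x["conf"],atz("top",x["uv"],0)) for x in t])
# middle-rack spring etc. eye-block grip point at 59 from peg
for i,y in((1,56),(2,0),(3,-56)):
    c,s=np.cos(.055),np.sin(.055);print(i,571-59*c-s*y,-332-59*s+c*y)
print(r.sense()["eef_pos"],r.sense()["tcp_rot"]);print(go(571-59*c-s*56,-332-59*s+c*56,120,.055))
```

```text
[([226.1, 243.0], 0.49, array([515.72842727, 295.22812089,  14.        ]))]
[([225.2, 244.9], 0.76, array([510.95277951, 299.98679109,   0.        ]))]
1 509.0107676054659 -279.3280428772915
2 512.0892150069817 -335.243364226597
3 515.1676624084974 -391.1586855759025
[451.39660648 113.44081423 147.94296001] [ 3.14153215e+00 -4.23488505e-04 -5.79010755e-02]
[8.025, 38.878, 2.794, -0.113]
```

View pics/t3.png

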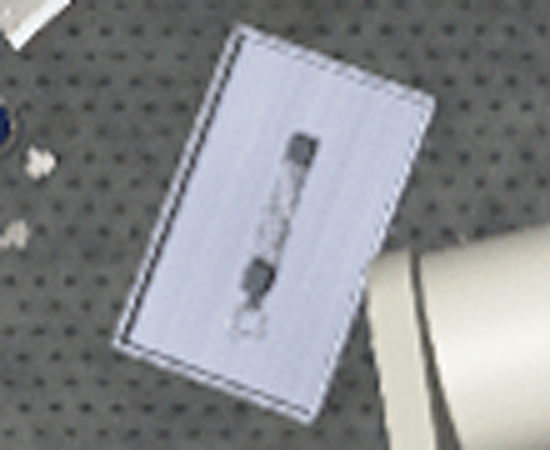

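{"name": "play_rows", "arguments": {
  "steps": [
    {"delta_pos":[1,4.8,0],"yaw":0,"jaw":40},
    {"delta_pos":[2,9.7,0],"yaw":-0.02,"jaw":40},
    {"delta_pos":[3,14.5,0],"yaw":-0.04,"jaw":40},
    {"delta_pos":[4,19.4,0],"yaw":-0.06,"jaw":40},
    {"delta_pos":[5,24.3,1],"yaw":-0.08,"jaw":40},
    {"delta_pos":[6,29.2,2],"yaw":-0.1,"jaw":40},
    {"delta_pos":[7,34,2.8],"yaw":-0.113,"jaw":40},
    {"delta_pos":[8,38.9,2.8],"yaw":-0.113,"jaw":40}
  ]
}}

```text
clock: 9.65
eef_pos: [511.3, -277.0, 118.6]
tcp_rot: [-3.141, 0.0, 0.058]
contact_force: [0.8, 0.9, 0.5]
opening: 0.4
grasp_force: 0.0
```

{"name": "play_rows", "arguments": {
  "steps": [
    {"delta_pos":[0,0,0],"yaw":0,"jaw":40},
    {"delta_pos":[0,0,0],"yaw":0,"jaw":40},
    {"delta_pos":[0,0,0],"yaw":0,"jaw":40},
    {"delta_pos":[0,0,0],"yaw":0,"jaw":40},
    {"delta_pos":[0,0,0],"yaw":0,"jaw":40},
    {"delta_pos":[0,0,0],"yaw":0,"jaw":40},
    {"delta_pos":[0,0,0],"yaw":0,"jaw":40},
    {"delta_pos":[0,0,0],"yaw":0,"jaw":40}
  ]
}}

```text
clock: 10.45
eef_pos: [510.7, -275.4, 119.1]
tcp_rot: [3.142, -0.0, 0.058]
contact_force: [-0.1, 0.1, -0.0]
opening: 0.396
grasp_force: 0.0
```

```bash
python3 go.py 509 -279.3 19 .055; python3 -c "
from h import *
save('scene','s4.png',(360,130,480,250),4.5)"
```

```text
[ 510.7 -275.4  119.1] [ 3.1415e+00 -1.0000e-04  5.8100e-02] [-0.1  0.1 -0. ] 0.396 10.45
[-0.189, 0.384, 10.006, 0.003]
```

View pics/s4.png

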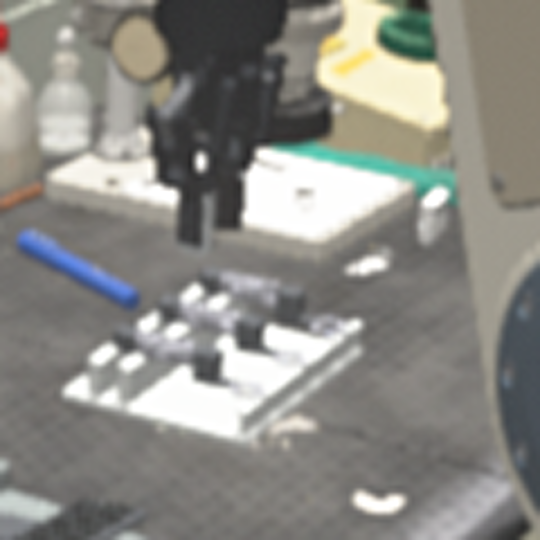

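{"name": "play_rows", "arguments": {
  "steps": [
    {"delta_pos":[-0.2,0.4,2],"yaw":0,"jaw":40},
    {"delta_pos":[-0.2,0.4,4],"yaw":0,"jaw":40},
    {"delta_pos":[-0.2,0.4,6],"yaw":0,"jaw":40},
    {"delta_pos":[-0.2,0.4,7.5],"yaw":0,"jaw":40},
    {"delta_pos":[-0.2,0.4,8.7],"yaw":0,"jaw":40},
    {"delta_pos":[-0.2,0.4,9.5],"yaw":0,"jaw":40},
    {"delta_pos":[-0.2,0.4,10],"yaw":0,"jaw":40},
    {"delta_pos":[-0.2,0.4,10],"yaw":0,"jaw":40}
  ]
}}

```text
clock: 11.3
eef_pos: [508.7, -279.6, 18.6]
tcp_rot: [-3.141, 0.0, 0.058]
contact_force: [-0.0, 0.7, -0.3]
opening: 0.4
grasp_force: 0.0
```

{"name": "play_rows", "arguments": {
  "steps": [
    {"delta_pos":[0,0,0],"yaw":0,"jaw":30},
    {"delta_pos":[0,0,0],"yaw":0,"jaw":20},
    {"delta_pos":[0,0,0],"yaw":0,"jaw":5},
    {"delta_pos":[0,0,0],"yaw":0,"jaw":5},
    {"delta_pos":[0,0,0],"yaw":0,"jaw":5},
    {"delta_pos":[0,0,0],"yaw":0,"jaw":5},
    {"delta_pos":[0,0,0],"yaw":0,"jaw":5},
    {"delta_pos":[0,0,0],"yaw":0,"jaw":5}
  ],
  "grip_force": 25
}}

```text
clock: 12.1
eef_pos: [509.2, -279.9, 19.5]
tcp_rot: [3.141, -0.001, 0.058]
contact_force: [-0.2, -0.0, 5.8]
opening: 0.154
grasp_force: 26.4
```

{"name": "play_rows", "arguments": {
  "steps": [
    {"delta_pos":[0,0,0],"yaw":0,"jaw":5},
    {"delta_pos":[0,0,-0.5],"yaw":0,"jaw":5},
    {"delta_pos":[0,0,-1.5],"yaw":0,"jaw":5},
    {"delta_pos":[0,0,-3],"yaw":0,"jaw":5},
    {"delta_pos":[0,0,-5],"yaw":0,"jaw":5},
    {"delta_pos":[0,0,-7],"yaw":0,"jaw":5},
    {"delta_pos":[0,0,-8.5],"yaw":0,"jaw":5},
    {"delta_pos":[0,0,-8.5],"yaw":0,"jaw":5}
  ],
  "grip_force": 70
}}

```text
clock: 12.9
eef_pos: [510.3, -280.5, 106.8]
tcp_rot: [3.139, -0.004, 0.058]
contact_force: [0.2, -0.7, -0.1]
opening: 0.147
grasp_force: 68.2
```

```bash
python3 go.py 605.4 20.8 85 -.056
```

```text
[ 510.3 -280.5  106.8] [ 3.1392 -0.0037  0.0579] [ 0.2 -0.7 -0.1] 0.147 12.9
[11.239, -29.527, 2.179, 0.114]
```

{"name": "play_rows", "arguments": {
  "steps": [
    {"delta_pos":[1.7,-4.4,0],"yaw":0.02,"jaw":5},
    {"delta_pos":[3.4,-8.8,0],"yaw":0.04,"jaw":5},
    {"delta_pos":[5.1,-13.2,0],"yaw":0.06,"jaw":5},
    {"delta_pos":[6.8,-17.6,0],"yaw":0.08,"jaw":5},
    {"delta_pos":[8.5,-22,0],"yaw":0.1,"jaw":5},
    {"delta_pos":[10.2,-26.4,0],"yaw":0.114,"jaw":5},
    {"delta_pos":[11.2,-29,0],"yaw":0.114,"jaw":5},
    {"delta_pos":[11.2,-29.5,1],"yaw":0.114,"jaw":5}
  ]
}}

```text
clock: 13.7
eef_pos: [605.2, 24.4, 94.3]
tcp_rot: [-3.141, -0.002, -0.053]
contact_force: [0.5, -0.3, -1.0]
opening: 0.149
grasp_force: 68.4
```

{"name": "play_rows", "arguments": {
  "steps": [
    {"delta_pos":[0,0,1],"yaw":0,"jaw":5},
    {"delta_pos":[0,0,1.2],"yaw":0,"jaw":5},
    {"delta_pos":[0,0,1.2],"yaw":0,"jaw":5},
    {"delta_pos":[0,0,1.2],"yaw":0,"jaw":5},
    {"delta_pos":[0,0,1.2],"yaw":0,"jaw":5},
    {"delta_pos":[0,0,1.2],"yaw":0,"jaw":5},
    {"delta_pos":[0,0,1.2],"yaw":0,"jaw":5},
    {"delta_pos":[0,0,1.2],"yaw":0,"jaw":5}
  ]
}}

```text
clock: 14.5
eef_pos: [603.7, 21.2, 82.2]
tcp_rot: [-3.142, -0.0, -0.056]
contact_force: [-0.3, -0.4, -1.5]
opening: 0.152
grasp_force: 68.4
```

```bash
python3 go.py 605.4 20.8 72 -.056; python3 -c "
from h import *
ims=[]
for c,(a,b,e,d) in (('scene',(270,170,370,270)),('top',(300,170,380,250))):
    m=np.mean([vision.grab_frame(c)[0].astype(float) for _ in range(4)],0)[:,:,::-1].astype(np.uint8)
    ims.append(cv2.resize(m[b:d,a:e],(400,400),interpolation=cv2.INTER_CUBIC))
cv2.imwrite('pics/p5.png',np.hstack(ims))
for c in('top','scene'): print(c,[(n,z,np.round(proj(c,p),1)) for n,p,z in [('tcp',r.sense()['eef_pos'],0)]])
"
```

```text
[603.7  21.2  82.2] [-3.1415e+00 -3.0000e-04 -5.6300e-02] [-0.3 -0.4 -1.5] 0.152 14.5
[0.173, 0.034, 1.016, -0.0]
top [('tcp', 0, array([325.8, 208.8]))]
scene [('tcp', 0, array([310.3, 225.7]))]
```

View pics/p5.png

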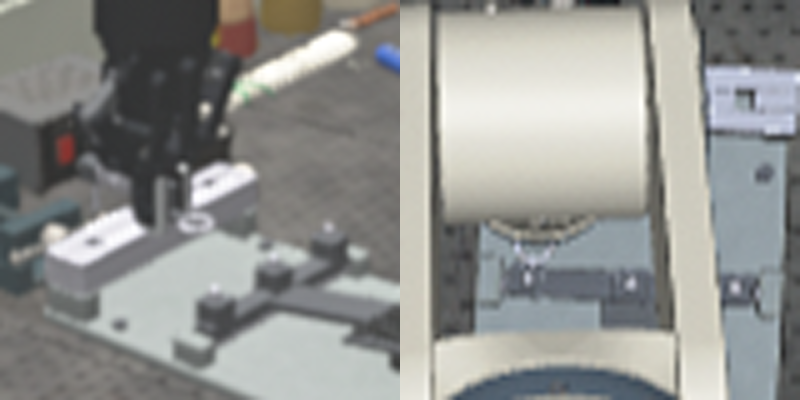

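```bash
python3 -c "
from h import *
T=np.array([603.7,21.2,82.2]);a=-.0563
for n,l,dz in(('eye',-25,8.5),('peg block',59,21.5),('peg tip',59,-7.5)):
    p=T+[l*np.cos(a),l*np.sin(a),dz]; s=proj('scene',p);t=proj('top',p);print(n,p.round(1),np.round(s,1),((s[0]-270)*4,(s[1]-170)*4),np.round(t,1),(400+(t[0]-300)*5,(t[1]-170)*5))
p=(664.3,17.5,54);s=proj('scene',p);print(((s[0]-270)*4,(s[1]-170)*4))
"
```

```text
eye [578.7  22.6  90.7] [317.7 225.3] (np.float64(190.9131238817156), np.float64(221.06697239007815)) [325.3 217.9] (np.float64(526.6742147019736), np.float64(239.71626311534607))
peg block [662.6  17.9 103.7] [292.8 211.5] (np.float64(91.18699099336868), np.float64(165.90253000882046)) [327.2 185.5] (np.float64(535.8274191244313), np.float64(77.35929081055374))
peg tip [662.6  17.9  74.7] [293.3 221.9] (np.float64(93.37834042540157), np.float64(207.63687697788896)) [327.1 186.9] (np.float64(535.3517690577874), np.float64(84.64411714506042))
(np.float64(93.30893594410736), np.float64(236.06432240094364))
```

{"name": "play_rows", "arguments": {
  "steps": [
    {"delta_pos":[0.3,-0.1,0],"yaw":0,"jaw":5},
    {"delta_pos":[0.3,-0.1,0.5],"yaw":0,"jaw":5},
    {"delta_pos":[0.3,-0.1,1],"yaw":0,"jaw":5},
    {"delta_pos":[0.3,-0.1,1.5],"yaw":0,"jaw":5},
    {"delta_pos":[0.3,-0.1,2],"yaw":0,"jaw":5},
    {"delta_pos":[0.3,-0.1,2.4],"yaw":0,"jaw":5},
    {"delta_pos":[0.3,-0.1,2.6],"yaw":0,"jaw":5},
    {"delta_pos":[0.3,-0.1,2.6],"yaw":0,"jaw":5}
  ]
}}

```text
clock: 15.7
eef_pos: [606.4, 22.1, 55.6]
tcp_rot: [3.142, 0.001, -0.056]
contact_force: [1.0, -0.5, -1.4]
opening: 0.153
grasp_force: 68.4
```

{"name": "play_rows", "arguments": {
  "steps": [
    {"delta_pos":[0,0,0.3],"yaw":0,"jaw":5},
    {"delta_pos":[0,0,0.6],"yaw":0,"jaw":5},
    {"delta_pos":[0,0,0.9],"yaw":0,"jaw":5},
    {"delta_pos":[0,0,1.2],"yaw":0,"jaw":5},
    {"delta_pos":[0,0,1.4],"yaw":0,"jaw":5},
    {"delta_pos":[0,0,1.5],"yaw":0,"jaw":5},
    {"delta_pos":[0,0,1.5],"yaw":0,"jaw":5},
    {"delta_pos":[0,0,1.5],"yaw":0,"jaw":5}
  ]
}}

```text
clock: 16.5
eef_pos: [606.7, 22.1, 41.0]
tcp_rot: [-3.142, -0.0, -0.056]
contact_force: [-0.1, 0.2, -1.1]
opening: 0.152
grasp_force: 68.4
```

```bash
python3 -c "
from h import *
s=r.sense();print(s['eef_pos'],s['contact_force'],s['wrist_torque'])
ims=[]
for c,(a,b,e,d) in (('scene',(270,190,350,270)),('top',(305,200,365,260))):
    m=np.mean([vision.grab_frame(c)[0].astype(float) for _ in range(4)],0)[:,:,::-1].astype(np.uint8)
    ims.append(cv2.resize(m[b:d,a:e],(400,400),interpolation=cv2.INTER_CUBIC))
cv2.imwrite('pics/p6.png',np.hstack(ims))
"
```

```text
[606.73668508  22.14374881  41.03845173] [-0.08072324  0.21377437 -1.11275363] [-0.0501905   0.01136799  0.06221743]
```

View pics/p6.png

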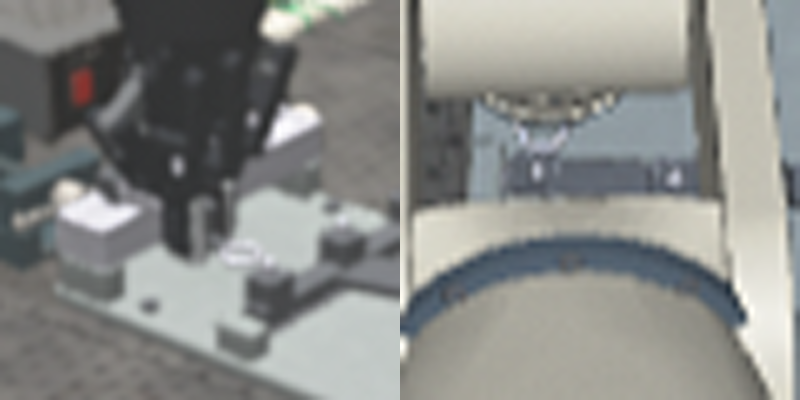

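{"name": "play_rows", "arguments": {
  "steps": [
    {"delta_pos":[-0.1,0,-0.3],"yaw":0,"jaw":5},
    {"delta_pos":[-0.2,0,-0.6],"yaw":0,"jaw":5},
    {"delta_pos":[-0.3,0,-0.9],"yaw":0,"jaw":5},
    {"delta_pos":[-0.6,0,-1],"yaw":0,"jaw":5},
    {"delta_pos":[-1,0,-1],"yaw":0,"jaw":5},
    {"delta_pos":[-1.4,0,-1],"yaw":0,"jaw":5},
    {"delta_pos":[-1.8,0,-1],"yaw":0,"jaw":5},
    {"delta_pos":[-1.8,0,-1],"yaw":0,"jaw":5}
  ]
}}

```text
clock: 17.7
eef_pos: [589.4, 23.1, 51.4]
tcp_rot: [-3.142, -0.003, -0.056]
contact_force: [6.4, -1.3, -1.7]
opening: 0.152
grasp_force: 68.2
```

```bash
python3 -c "
from h import *
s=r.sense();print(s['eef_pos'],s['contact_force'],s['wrist_torque'])
ims=[]
for c,(a,b,e,d) in (('scene',(270,190,350,270)),('top',(305,200,365,260))):
    m=np.mean([vision.grab_frame(c)[0].astype(float) for _ in range(4)],0)[:,:,::-1].astype(np.uint8)
    ims.append(cv2.resize(m[b:d,a:e],(400,400),interpolation=cv2.INTER_CUBIC))
cv2.imwrite('pics/p7.png',np.hstack(ims))
"
```

```text
[589.44996226  23.0901755   51.3899339 ] [ 6.43031674 -1.27306158 -1.65978545] [-0.17046889 -0.99913372 -0.04302021]
```

View pics/p7.png

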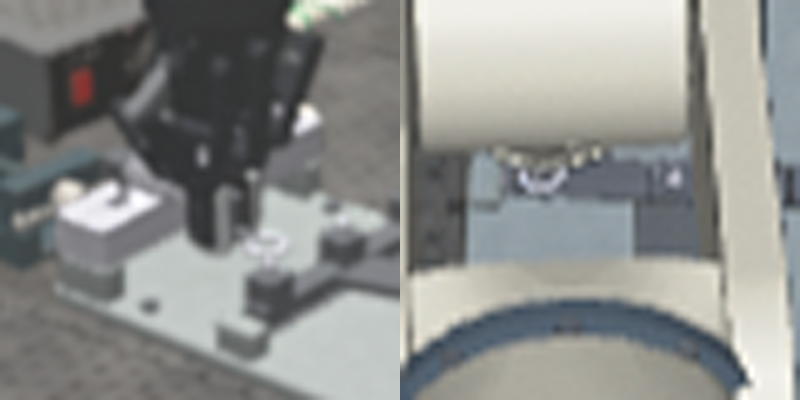

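{"name": "play_rows", "arguments": {
  "steps": [
    {"delta_pos":[0,0,0.2],"yaw":0,"jaw":5},
    {"delta_pos":[0,0,0.4],"yaw":0,"jaw":5},
    {"delta_pos":[0,0,0.5],"yaw":0,"jaw":5},
    {"delta_pos":[0,0,0.6],"yaw":0,"jaw":5},
    {"delta_pos":[0,0,0.7],"yaw":0,"jaw":5},
    {"delta_pos":[0,0,0.8],"yaw":0,"jaw":5},
    {"delta_pos":[0,0,0.8],"yaw":0,"jaw":5},
    {"delta_pos":[0,0,0.8],"yaw":0,"jaw":5}
  ]
}}

```text
clock: 18.9
eef_pos: [590.5, 23.2, 43.8]
tcp_rot: [-3.141, -0.004, -0.056]
contact_force: [5.6, -0.0, -0.2]
opening: 0.148
grasp_force: 68.6
```

{"name": "play_rows", "arguments": {
  "steps": [
    {"delta_pos":[0,0,0.1],"yaw":0,"jaw":5},
    {"delta_pos":[0,0,0.2],"yaw":0,"jaw":5},
    {"delta_pos":[0,0,0.3],"yaw":0,"jaw":5},
    {"delta_pos":[0,0,0.4],"yaw":0,"jaw":5},
    {"delta_pos":[0,0,0.4],"yaw":0,"jaw":5},
    {"delta_pos":[0,0,0.4],"yaw":0,"jaw":5},
    {"delta_pos":[0,0,0.4],"yaw":0,"jaw":5},
    {"delta_pos":[0,0,0.4],"yaw":0,"jaw":5}
  ]
}}

```text
clock: 19.7
eef_pos: [590.7, 23.2, 39.9]
tcp_rot: [-3.141, -0.004, -0.056]
contact_force: [7.0, -1.6, 0.8]
opening: 0.148
grasp_force: 68.7
```

{"name": "play_rows", "arguments": {
  "steps": [
    {"delta_pos":[0.1,0,0],"yaw":0,"jaw":5},
    {"delta_pos":[0.2,0,0],"yaw":0,"jaw":5},
    {"delta_pos":[0.3,0,0],"yaw":0,"jaw":5},
    {"delta_pos":[0.4,0,0],"yaw":0,"jaw":5},
    {"delta_pos":[0.5,0,0],"yaw":0,"jaw":5},
    {"delta_pos":[0.5,0,0],"yaw":0,"jaw":5},
    {"delta_pos":[0.5,0,0],"yaw":0,"jaw":5},
    {"delta_pos":[0.5,0,0],"yaw":0,"jaw":5}
  ]
}}

```text
clock: 20.5
eef_pos: [591.8, 23.1, 39.5]
tcp_rot: [-3.142, 0.003, -0.056]
contact_force: [-5.6, 1.4, 13.2]
opening: 0.148
grasp_force: 70.3
```

{"name": "play_rows", "arguments": {
  "steps": [
    {"delta_pos":[-0.1,0,0],"yaw":0,"jaw":20},
    {"delta_pos":[-0.1,0,0],"yaw":0,"jaw":40},
    {"delta_pos":[-0.1,0,0],"yaw":0,"jaw":40},
    {"delta_pos":[-0.1,0,-1],"yaw":0,"jaw":40},
    {"delta_pos":[-0.1,0,-3],"yaw":0,"jaw":40},
    {"delta_pos":[-0.1,0,-6],"yaw":0,"jaw":40},
    {"delta_pos":[-0.1,0,-10],"yaw":0,"jaw":40},
    {"delta_pos":[-0.1,0,-12],"yaw":0,"jaw":40}
  ]
}}

```text
clock: 21.3
eef_pos: [593.9, 23.0, 162.7]
tcp_rot: [-3.141, -0.004, -0.056]
contact_force: [0.8, -1.1, -0.7]
opening: 0.398
grasp_force: 0.0
```

```bash
python3 -c "
from h import *
s=r.sense();print(s['eef_pos'],s['contact_force'],s['wrist_torque'])
ims=[]
for c,(a,b,e,d) in (('scene',(270,190,350,270)),('top',(305,200,365,260))):
    m=np.mean([vision.grab_frame(c)[0].astype(float) for _ in range(4)],0)[:,:,::-1].astype(np.uint8)
    ims.append(cv2.resize(m[b:d,a:e],(400,400),interpolation=cv2.INTER_CUBIC))
cv2.imwrite('pics/p8.png',np.hstack(ims))
"
```

```text
[593.91553817  22.95760743 162.67853463] [ 0.75916893 -1.07386158 -0.73006091] [ 0.00415558 -0.00314513 -0.02083375]
```

View pics/p8.png

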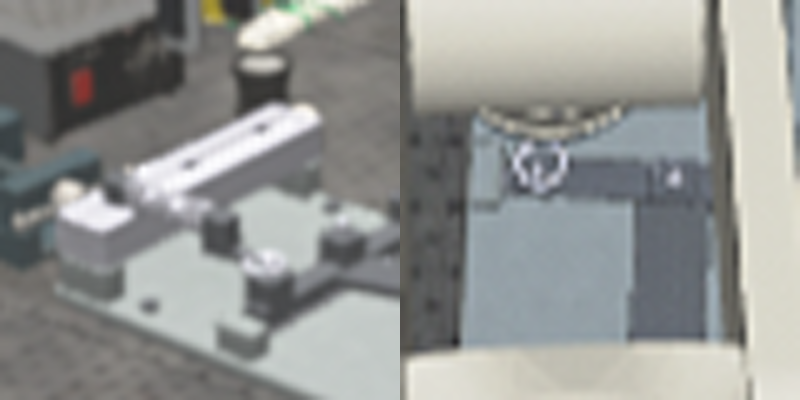

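{"name": "play_rows", "arguments": {
  "steps": [
    {"delta_pos":[3.5,0,0],"yaw":0,"jaw":0},
    {"delta_pos":[7.4,0.03,0],"yaw":0,"jaw":0},
    {"delta_pos":[7.4,0.03,3],"yaw":0,"jaw":0},
    {"delta_pos":[7.4,0.03,6],"yaw":0,"jaw":0},
    {"delta_pos":[7.4,0.03,7.5],"yaw":0,"jaw":0},
    {"delta_pos":[7.4,0.03,8],"yaw":0,"jaw":0},
    {"delta_pos":[7.4,0.03,8.3],"yaw":0,"jaw":0},
    {"delta_pos":[7.4,0.03,8.3],"yaw":0,"jaw":0}
  ]
}}

```text
clock: 22.5
eef_pos: [667.0, 18.5, 76.6]
tcp_rot: [-3.141, -0.001, -0.056]
contact_force: [0.4, 0.1, 0.7]
opening: 0.002
grasp_force: 0.0
```

{"name": "play_rows", "arguments": {
  "steps": [
    {"delta_pos":[0,0,0.2],"yaw":0,"jaw":0},
    {"delta_pos":[0,0,0.4],"yaw":0,"jaw":0},
    {"delta_pos":[0,0,0.6],"yaw":0,"jaw":0},
    {"delta_pos":[0,0,0.8],"yaw":0,"jaw":0},
    {"delta_pos":[0,0,0.9],"yaw":0,"jaw":0},
    {"delta_pos":[0,0,1],"yaw":0,"jaw":0},
    {"delta_pos":[0,0,1],"yaw":0,"jaw":0},
    {"delta_pos":[0,0,1],"yaw":0,"jaw":0}
  ]
}}

```text
clock: 23.3
eef_pos: [667.0, 18.5, 67.9]
tcp_rot: [-3.142, -0.001, -0.056]
contact_force: [-4.7, -0.8, 16.1]
opening: -0.002
grasp_force: 7.8
```

{"name": "play_rows", "arguments": {
  "steps": [
    {"delta_pos":[0,0,0.1],"yaw":0,"jaw":0},
    {"delta_pos":[0,0,0.1],"yaw":0,"jaw":0},
    {"delta_pos":[0,0,0],"yaw":0,"jaw":0},
    {"delta_pos":[0,0,-2],"yaw":0,"jaw":0},
    {"delta_pos":[0,0,-5],"yaw":0,"jaw":0},
    {"delta_pos":[0,0,-7],"yaw":0,"jaw":0},
    {"delta_pos":[0,0,-7],"yaw":0,"jaw":0},
    {"delta_pos":[0,0,-7],"yaw":0,"jaw":0}
  ]
}}

```text
clock: 24.1
eef_pos: [666.5, 18.5, 135.9]
tcp_rot: [-3.142, -0.0, -0.056]
contact_force: [0.3, 0.3, -0.4]
opening: 0.0
grasp_force: 0.0
```

```bash
python3 go.py 512.1 -335.5 110 .058
```

```text
[666.5  18.5 135.9] [-3.1415e+00 -4.0000e-04 -5.6200e-02] [ 0.3  0.3 -0.4] 0.0 24.1
[-13.43, 36.207, 2.589, -0.114]
```

{"name": "play_rows", "arguments": {
  "steps": [
    {"delta_pos":[-1.7,4.5,0],"yaw":-0.01,"jaw":40},
    {"delta_pos":[-3.4,9,0],"yaw":-0.03,"jaw":40},
    {"delta_pos":[-5,13.5,0],"yaw":-0.05,"jaw":40},
    {"delta_pos":[-6.7,18,0],"yaw":-0.07,"jaw":40},
    {"delta_pos":[-8.4,22.5,0],"yaw":-0.09,"jaw":40},
    {"delta_pos":[-10,27,1],"yaw":-0.114,"jaw":40},
    {"delta_pos":[-11.7,31.6,2],"yaw":-0.114,"jaw":40},
    {"delta_pos":[-13.4,36.2,2.6],"yaw":-0.114,"jaw":40}
  ]
}}

```text
clock: 24.9
eef_pos: [510.3, -336.3, 107.7]
tcp_rot: [-3.14, 0.002, 0.058]
contact_force: [0.6, -0.6, 0.9]
opening: 0.399
grasp_force: 0.0
```

{"name": "play_rows", "arguments": {
  "steps": [
    {"delta_pos":[0,0,0],"yaw":0,"jaw":40},
    {"delta_pos":[0,0,0],"yaw":0,"jaw":40},
    {"delta_pos":[0,0,0],"yaw":0,"jaw":40},
    {"delta_pos":[0,0,0],"yaw":0,"jaw":40},
    {"delta_pos":[0,0,0],"yaw":0,"jaw":40},
    {"delta_pos":[0,0,0],"yaw":0,"jaw":40},
    {"delta_pos":[0,0,0],"yaw":0,"jaw":40},
    {"delta_pos":[0,0,0],"yaw":0,"jaw":40}
  ]
}}

```text
clock: 25.7
eef_pos: [512.6, -335.2, 110.1]
tcp_rot: [3.141, -0.0, 0.058]
contact_force: [-0.2, -0.4, 0.0]
opening: 0.402
grasp_force: 0.0
```

```bash
python3 go.py 512.3 -335.8 19 .058
```

```text
[ 512.6 -335.2  110.1] [ 3.1415e+00 -1.0000e-04  5.8200e-02] [-0.2 -0.4  0. ] 0.402 25.7
[-0.034, 0.058, 9.107, 0.0]
```

{"name": "play_rows", "arguments": {
  "steps": [
    {"delta_pos":[0,0.06,2],"yaw":0,"jaw":40},
    {"delta_pos":[0,0.06,4],"yaw":0,"jaw":40},
    {"delta_pos":[0,0.06,6],"yaw":0,"jaw":40},
    {"delta_pos":[-0.03,0.06,7.5],"yaw":0,"jaw":40},
    {"delta_pos":[-0.03,0.06,8.5],"yaw":0,"jaw":40},
    {"delta_pos":[-0.03,0.06,9.1],"yaw":0,"jaw":40},
    {"delta_pos":[-0.03,0.06,9.1],"yaw":0,"jaw":40},
    {"delta_pos":[-0.03,0.06,9.1],"yaw":0,"jaw":40}
  ]
}}

```text
clock: 26.5
eef_pos: [512.6, -336.3, 19.5]
tcp_rot: [3.141, -0.001, 0.058]
contact_force: [-0.3, 0.1, -0.3]
opening: 0.4
grasp_force: 0.0
```

{"name": "play_rows", "arguments": {
  "steps": [
    {"delta_pos":[0,0,0],"yaw":0,"jaw":30},
    {"delta_pos":[0,0,0],"yaw":0,"jaw":20},
    {"delta_pos":[0,0,0],"yaw":0,"jaw":5},
    {"delta_pos":[0,0,0],"yaw":0,"jaw":5},
    {"delta_pos":[0,0,0],"yaw":0,"jaw":5},
    {"delta_pos":[0,0,0],"yaw":0,"jaw":5},
    {"delta_pos":[0,0,0],"yaw":0,"jaw":5},
    {"delta_pos":[0,0,0],"yaw":0,"jaw":5}
  ],
  "grip_force": 25
}}

```text
clock: 27.3
eef_pos: [512.6, -336.4, 19.5]
tcp_rot: [3.141, -0.001, 0.058]
contact_force: [-0.9, 0.2, 6.2]
opening: 0.159
grasp_force: 25.0
```

{"name": "play_rows", "arguments": {
  "steps": [
    {"delta_pos":[0,0,0],"yaw":0,"jaw":5},
    {"delta_pos":[0,0,-0.5],"yaw":0,"jaw":5},
    {"delta_pos":[0,0,-1.5],"yaw":0,"jaw":5},
    {"delta_pos":[0,0,-3],"yaw":0,"jaw":5},
    {"delta_pos":[0,0,-5],"yaw":0,"jaw":5},
    {"delta_pos":[0,0,-7],"yaw":0,"jaw":5},
    {"delta_pos":[0,0,-8.5],"yaw":0,"jaw":5},
    {"delta_pos":[0,0,-8.5],"yaw":0,"jaw":5}
  ],
  "grip_force": 70
}}

```text
clock: 28.1
eef_pos: [513.6, -337.0, 106.9]
tcp_rot: [3.139, -0.004, 0.058]
contact_force: [0.4, -1.4, -0.8]
opening: 0.147
grasp_force: 68.2
```

```bash
python3 go.py 603.5 -33.8 107 -.056
```

```text
[ 513.6 -337.   106.9] [ 3.1389 -0.0036  0.0578] [ 0.4 -1.4 -0.8] 0.147 28.1
[10.729, -29.746, -0.009, 0.114]
```

{"name": "play_rows", "arguments": {
  "steps": [
    {"delta_pos":[1.6,-4.4,0],"yaw":0.02,"jaw":5},
    {"delta_pos":[3.2,-8.8,0],"yaw":0.04,"jaw":5},
    {"delta_pos":[4.8,-13.2,0],"yaw":0.06,"jaw":5},
    {"delta_pos":[6.4,-17.6,0],"yaw":0.08,"jaw":5},
    {"delta_pos":[8,-22,0],"yaw":0.1,"jaw":5},
    {"delta_pos":[9.6,-26.4,0],"yaw":0.114,"jaw":5},
    {"delta_pos":[10.7,-29.7,0],"yaw":0.114,"jaw":5},
    {"delta_pos":[10.7,-29.7,0],"yaw":0.114,"jaw":5}
  ]
}}

```text
clock: 28.9
eef_pos: [602.4, -29.4, 103.4]
tcp_rot: [-3.141, 0.0, -0.052]
contact_force: [0.6, -0.3, -0.2]
opening: 0.149
grasp_force: 68.5
```

{"name": "play_rows", "arguments": {
  "steps": [
    {"delta_pos":[0,0,0.5],"yaw":0,"jaw":5},
    {"delta_pos":[0,0,1.2],"yaw":0,"jaw":5},
    {"delta_pos":[0,0,2],"yaw":0,"jaw":5},
    {"delta_pos":[0,0,2.5],"yaw":0,"jaw":5},
    {"delta_pos":[0,0,2.5],"yaw":0,"jaw":5},
    {"delta_pos":[0,0,2.5],"yaw":0,"jaw":5},
    {"delta_pos":[0,0,2.5],"yaw":0,"jaw":5},
    {"delta_pos":[0,0,2.5],"yaw":0,"jaw":5}
  ]
}}

```text
clock: 29.7
eef_pos: [602.1, -33.5, 79.3]
tcp_rot: [-3.142, -0.001, -0.056]
contact_force: [1.7, 0.3, -0.2]
opening: 0.15
grasp_force: 68.5
```

```bash
python3 go.py 603.5 -33.8 55 -.056
```

```text
[602.1 -33.5  79.3] [-3.1416e+00 -6.0000e-04 -5.6300e-02] [ 1.7  0.3 -0.2] 0.15 29.7
[0.146, 0.025, 2.43, -0.0]
```

{"name": "play_rows", "arguments": {
  "steps": [
    {"delta_pos":[0.15,0.02,0.4],"yaw":0,"jaw":5},
    {"delta_pos":[0.15,0.02,0.8],"yaw":0,"jaw":5},
    {"delta_pos":[0.15,0.02,1.2],"yaw":0,"jaw":5},
    {"delta_pos":[0.15,0.02,1.6],"yaw":0,"jaw":5},
    {"delta_pos":[0.15,0.02,2],"yaw":0,"jaw":5},
    {"delta_pos":[0.15,0.02,2.4],"yaw":0,"jaw":5},
    {"delta_pos":[0.15,0.02,2.4],"yaw":0,"jaw":5},
    {"delta_pos":[0.15,0.02,2.4],"yaw":0,"jaw":5}
  ]
}}

```text
clock: 30.5
eef_pos: [603.2, -33.7, 54.8]
tcp_rot: [3.142, 0.0, -0.056]
contact_force: [0.1, -0.6, -0.4]
opening: 0.151
grasp_force: 68.5
```

{"name": "play_rows", "arguments": {
  "steps": [
    {"delta_pos":[0,0,0.3],"yaw":0,"jaw":5},
    {"delta_pos":[0,0,0.6],"yaw":0,"jaw":5},
    {"delta_pos":[0,0,0.9],"yaw":0,"jaw":5},
    {"delta_pos":[0,0,1.2],"yaw":0,"jaw":5},
    {"delta_pos":[0,0,1.3],"yaw":0,"jaw":5},
    {"delta_pos":[0,0,1.4],"yaw":0,"jaw":5},
    {"delta_pos":[0,0,1.4],"yaw":0,"jaw":5},
    {"delta_pos":[0,0,1.4],"yaw":0,"jaw":5}
  ]
}}

```text
clock: 31.3
eef_pos: [603.4, -33.7, 41.0]
tcp_rot: [-3.142, -0.0, -0.056]
contact_force: [0.1, -0.6, -0.4]
opening: 0.148
grasp_force: 68.5
```

{"name": "play_rows", "arguments": {
  "steps": [
    {"delta_pos":[-0.1,0,-0.3],"yaw":0,"jaw":5},
    {"delta_pos":[-0.2,0,-0.6],"yaw":0,"jaw":5},
    {"delta_pos":[-0.3,0,-0.9],"yaw":0,"jaw":5},
    {"delta_pos":[-0.6,0,-1],"yaw":0,"jaw":5},
    {"delta_pos":[-1,0,-1],"yaw":0,"jaw":5},
    {"delta_pos":[-1.4,0,-1],"yaw":0,"jaw":5},
    {"delta_pos":[-1.7,0,-1],"yaw":0,"jaw":5},
    {"delta_pos":[-1.7,0,-1],"yaw":0,"jaw":5}
  ]
}}

```text
clock: 32.1
eef_pos: [587.3, -32.8, 51.5]
tcp_rot: [3.141, -0.003, -0.056]
contact_force: [6.5, -0.7, -1.4]
opening: 0.149
grasp_force: 68.3
```

```bash
python3 go.py 586.2 -32.8 40 -.056
```

```text
[587.3 -32.8  51.5] [ 3.1415e+00 -2.9000e-03 -5.6200e-02] [ 6.5 -0.7 -1.4] 0.149 32.1
[-0.108, 0.002, 1.147, -0.0]
```

{"name": "play_rows", "arguments": {
  "steps": [
    {"delta_pos":[-0.2,0,0],"yaw":0,"jaw":5},
    {"delta_pos":[-0.2,0,0.2],"yaw":0,"jaw":5},
    {"delta_pos":[-0.2,0,0.4],"yaw":0,"jaw":5},
    {"delta_pos":[-0.2,0,0.5],"yaw":0,"jaw":5},
    {"delta_pos":[-0.2,0,0.6],"yaw":0,"jaw":5},
    {"delta_pos":[-0.2,0,0.7],"yaw":0,"jaw":5},
    {"delta_pos":[-0.2,0,0.8],"yaw":0,"jaw":5},
    {"delta_pos":[-0.2,0,0.8],"yaw":0,"jaw":5}
  ]
}}

```text
clock: 32.9
eef_pos: [586.4, -32.7, 43.9]
tcp_rot: [-3.142, -0.005, -0.056]
contact_force: [6.3, -1.4, 1.9]
opening: 0.148
grasp_force: 68.7
```

{"name": "play_rows", "arguments": {
  "steps": [
    {"delta_pos":[0,0,0.1],"yaw":0,"jaw":5},
    {"delta_pos":[0,0,0.2],"yaw":0,"jaw":5},
    {"delta_pos":[0,0,0.3],"yaw":0,"jaw":5},
    {"delta_pos":[0,0,0.4],"yaw":0,"jaw":5},
    {"delta_pos":[0,0,0.4],"yaw":0,"jaw":5},
    {"delta_pos":[0,0,0.4],"yaw":0,"jaw":5},
    {"delta_pos":[0,0,0.4],"yaw":0,"jaw":5},
    {"delta_pos":[0,0,0.4],"yaw":0,"jaw":5}
  ]
}}

```text
clock: 33.7
eef_pos: [586.5, -32.7, 40.0]
tcp_rot: [-3.142, -0.005, -0.056]
contact_force: [6.5, 0.0, 1.5]
opening: 0.145
grasp_force: 68.7
```

{"name": "play_rows", "arguments": {
  "steps": [
    {"delta_pos":[0.1,0,0],"yaw":0,"jaw":5},
    {"delta_pos":[0.2,0,0],"yaw":0,"jaw":5},
    {"delta_pos":[0.3,0,0],"yaw":0,"jaw":5},
    {"delta_pos":[0.4,0,0],"yaw":0,"jaw":5},
    {"delta_pos":[0.5,0,0],"yaw":0,"jaw":5},
    {"delta_pos":[0.5,0,0],"yaw":0,"jaw":5},
    {"delta_pos":[0.5,0,0],"yaw":0,"jaw":5},
    {"delta_pos":[0.5,0,0],"yaw":0,"jaw":5}
  ]
}}

```text
clock: 34.5
eef_pos: [589.2, -32.8, 39.6]
tcp_rot: [-3.142, 0.0, -0.056]
contact_force: [0.7, -0.4, 9.2]
opening: 0.154
grasp_force: 69.6
```

{"name": "play_rows", "arguments": {
  "steps": [
    {"delta_pos":[0,0,0],"yaw":0,"jaw":20},
    {"delta_pos":[0,0,0],"yaw":0,"jaw":40},
    {"delta_pos":[0,0,0],"yaw":0,"jaw":40},
    {"delta_pos":[0,0,-1],"yaw":0,"jaw":40},
    {"delta_pos":[0,0,-3],"yaw":0,"jaw":40},
    {"delta_pos":[0,0,-5],"yaw":0,"jaw":40},
    {"delta_pos":[0,0,-7],"yaw":0,"jaw":20},
    {"delta_pos":[0,0,-7],"yaw":0,"jaw":0}
  ]
}}

```text
clock: 35.3
eef_pos: [591.1, -33.0, 112.1]
tcp_rot: [-3.142, -0.004, -0.056]
contact_force: [0.3, -0.8, 0.1]
opening: 0.065
grasp_force: 0.0
```

```bash
python3 go.py 663.8 -37.4 76 -.056
```

```text
[591.1 -33.  112.1] [-3.1416 -0.0045 -0.0562] [ 0.3 -0.8  0.1] 0.065 35.3
[7.285, 0.034, 3.612, -0.0]
```

{"name": "play_rows", "arguments": {
  "steps": [
    {"delta_pos":[3.5,0,0],"yaw":0,"jaw":0},
    {"delta_pos":[7.3,0.03,0],"yaw":0,"jaw":0},
    {"delta_pos":[7.3,0.03,1],"yaw":0,"jaw":0},
    {"delta_pos":[7.3,0.03,2],"yaw":0,"jaw":0},
    {"delta_pos":[7.3,0.03,3],"yaw":0,"jaw":0},
    {"delta_pos":[7.3,0.03,3.5],"yaw":0,"jaw":0},
    {"delta_pos":[7.3,0.03,3.6],"yaw":0,"jaw":0},
    {"delta_pos":[7.3,0.03,3.6],"yaw":0,"jaw":0}
  ]
}}

```text
clock: 36.1
eef_pos: [661.8, -37.3, 72.9]
tcp_rot: [-3.142, 0.0, -0.056]
contact_force: [0.5, -0.6, -0.2]
opening: -0.008
grasp_force: 0.0
```

{"name": "play_rows", "arguments": {
  "steps": [
    {"delta_pos":[0,0,0.2],"yaw":0,"jaw":0},
    {"delta_pos":[0,0,0.4],"yaw":0,"jaw":0},
    {"delta_pos":[0,0,0.6],"yaw":0,"jaw":0},
    {"delta_pos":[0,0,0.8],"yaw":0,"jaw":0},
    {"delta_pos":[0,0,0.9],"yaw":0,"jaw":0},
    {"delta_pos":[0,0,1],"yaw":0,"jaw":0},
    {"delta_pos":[0,0,1],"yaw":0,"jaw":0},
    {"delta_pos":[0,0,1],"yaw":0,"jaw":0}
  ]
}}

```text
clock: 36.9
eef_pos: [664.1, -37.4, 67.2]
tcp_rot: [3.142, -0.004, -0.056]
contact_force: [-7.1, 0.5, 30.0]
opening: -0.004
grasp_force: 15.1
```

{"name": "play_rows", "arguments": {
  "steps": [
    {"delta_pos":[0,0,0],"yaw":0,"jaw":0},
    {"delta_pos":[0,0,-1],"yaw":0,"jaw":0},
    {"delta_pos":[0,0,-3],"yaw":0,"jaw":0},
    {"delta_pos":[0,0,-5],"yaw":0,"jaw":0},
    {"delta_pos":[0,0,-7],"yaw":0,"jaw":0},
    {"delta_pos":[0,0,-7],"yaw":0,"jaw":0},
    {"delta_pos":[0,0,-7],"yaw":0,"jaw":0},
    {"delta_pos":[0,0,-7],"yaw":0,"jaw":0}
  ]
}}

```text
clock: 37.7
eef_pos: [661.4, -37.2, 131.8]
tcp_rot: [-3.142, 0.002, -0.056]
contact_force: [-0.5, 0.6, -0.1]
opening: 0.004
grasp_force: 0.0
```

```bash
python3 go.py 515.4 -392 110 .058
```

```text
[661.4 -37.2 131.8] [-3.1416e+00  1.7000e-03 -5.6200e-02] [-0.5  0.6 -0.1] 0.004 37.7
[-12.589, 36.242, 2.181, -0.114]
```

{"name": "play_rows", "arguments": {
  "steps": [
    {"delta_pos":[-1.6,4.5,0],"yaw":-0.01,"jaw":40},
    {"delta_pos":[-3.2,9,0],"yaw":-0.03,"jaw":40},
    {"delta_pos":[-4.8,13.5,0],"yaw":-0.05,"jaw":40},
    {"delta_pos":[-6.3,18,0],"yaw":-0.07,"jaw":40},
    {"delta_pos":[-7.9,22.5,0],"yaw":-0.09,"jaw":40},
    {"delta_pos":[-9.5,27,1],"yaw":-0.114,"jaw":40},
    {"delta_pos":[-11,31.6,2],"yaw":-0.114,"jaw":40},
    {"delta_pos":[-12.6,36.2,2.2],"yaw":-0.114,"jaw":40}
  ]
}}

```text
clock: 38.5
eef_pos: [514.0, -392.5, 108.6]
tcp_rot: [-3.139, 0.003, 0.058]
contact_force: [1.0, -0.8, 0.9]
opening: 0.4
grasp_force: 0.0
```

{"name": "play_rows", "arguments": {
  "steps": [
    {"delta_pos":[0,0,0],"yaw":0,"jaw":40},
    {"delta_pos":[0,0,0],"yaw":0,"jaw":40},
    {"delta_pos":[0,0,0],"yaw":0,"jaw":40},
    {"delta_pos":[0,0,0],"yaw":0,"jaw":40},
    {"delta_pos":[0,0,0],"yaw":0,"jaw":40},
    {"delta_pos":[0,0,0],"yaw":0,"jaw":40},
    {"delta_pos":[0,0,0],"yaw":0,"jaw":40},
    {"delta_pos":[0,0,0],"yaw":0,"jaw":40}
  ]
}}

```text
clock: 39.3
eef_pos: [516.2, -391.4, 111.1]
tcp_rot: [3.142, -0.0, 0.058]
contact_force: [-1.1, 0.1, 0.4]
opening: 0.403
grasp_force: 0.0
```

```bash
python3 go.py 515.5 -392 19.3 .058
```

```text
[ 516.2 -391.4  111.1] [ 3.1415e+00 -1.0000e-04  5.8200e-02] [-1.1  0.1  0.4] 0.403 39.3
[-0.076, 0.057, 9.176, 0.0]
```

{"name": "play_rows", "arguments": {
  "steps": [
    {"delta_pos":[-0.08,0.05,2],"yaw":0,"jaw":40},
    {"delta_pos":[-0.08,0.05,4],"yaw":0,"jaw":40},
    {"delta_pos":[-0.08,0.05,6],"yaw":0,"jaw":40},
    {"delta_pos":[-0.08,0.05,7.5],"yaw":0,"jaw":40},
    {"delta_pos":[-0.08,0.05,8.5],"yaw":0,"jaw":40},
    {"delta_pos":[-0.08,0.05,9.2],"yaw":0,"jaw":40},
    {"delta_pos":[-0.08,0.05,9.2],"yaw":0,"jaw":40},
    {"delta_pos":[-0.08,0.05,9.2],"yaw":0,"jaw":40}
  ]
}}

```text
clock: 40.1
eef_pos: [515.6, -392.4, 19.4]
tcp_rot: [3.141, -0.0, 0.058]
contact_force: [0.1, 0.1, 0.5]
opening: 0.404
grasp_force: 0.0
```

{"name": "play_rows", "arguments": {
  "steps": [
    {"delta_pos":[0,0,0],"yaw":0,"jaw":30},
    {"delta_pos":[0,0,0],"yaw":0,"jaw":20},
    {"delta_pos":[0,0,0],"yaw":0,"jaw":5},
    {"delta_pos":[0,0,0],"yaw":0,"jaw":5},
    {"delta_pos":[0,0,0],"yaw":0,"jaw":5},
    {"delta_pos":[0,0,0],"yaw":0,"jaw":5},
    {"delta_pos":[0,0,0],"yaw":0,"jaw":5},
    {"delta_pos":[0,0,0],"yaw":0,"jaw":5}
  ],
  "grip_force": 25
}}

```text
clock: 40.9
eef_pos: [515.7, -392.5, 19.6]
tcp_rot: [3.141, -0.001, 0.058]
contact_force: [-0.6, -0.1, 5.8]
opening: 0.165
grasp_force: 24.7
```

{"name": "play_rows", "arguments": {
  "steps": [
    {"delta_pos":[0,0,0],"yaw":0,"jaw":5},
    {"delta_pos":[0,0,-0.5],"yaw":0,"jaw":5},
    {"delta_pos":[0,0,-1.5],"yaw":0,"jaw":5},
    {"delta_pos":[0,0,-3],"yaw":0,"jaw":5},
    {"delta_pos":[0,0,-5],"yaw":0,"jaw":5},
    {"delta_pos":[0,0,-7],"yaw":0,"jaw":5},
    {"delta_pos":[0,0,-8.5],"yaw":0,"jaw":5},
    {"delta_pos":[0,0,-8.5],"yaw":0,"jaw":5}
  ],
  "grip_force": 70
}}

```text
clock: 41.7
eef_pos: [516.7, -393.2, 107.0]
tcp_rot: [3.139, -0.003, 0.058]
contact_force: [0.3, 0.0, -0.5]
opening: 0.15
grasp_force: 68.3
```

```bash
python3 go.py 600.3 -89.7 107 -.056
```

```text
[ 516.7 -393.2  107. ] [ 3.1387 -0.0035  0.0577] [ 0.3  0.  -0.5] 0.15 41.7
[10.101, -29.816, 0.002, 0.114]
```

{"name": "play_rows", "arguments": {
  "steps": [
    {"delta_pos":[1.6,-4.4,0],"yaw":0.02,"jaw":5},
    {"delta_pos":[3.1,-8.8,0],"yaw":0.04,"jaw":5},
    {"delta_pos":[4.6,-13.2,0],"yaw":0.06,"jaw":5},
    {"delta_pos":[6.1,-17.6,0],"yaw":0.08,"jaw":5},
    {"delta_pos":[7.6,-22,0],"yaw":0.1,"jaw":5},
    {"delta_pos":[9.1,-26.4,0],"yaw":0.114,"jaw":5},
    {"delta_pos":[10.2,-29.8,0],"yaw":0.114,"jaw":5},
    {"delta_pos":[10.2,-29.8,0],"yaw":0.114,"jaw":5}
  ]
}}

```text
clock: 42.5
eef_pos: [600.4, -84.7, 103.3]
tcp_rot: [-3.141, 0.001, -0.052]
contact_force: [-0.8, -1.5, -0.6]
opening: 0.153
grasp_force: 68.5
```

{"name": "play_rows", "arguments": {
  "steps": [
    {"delta_pos":[0,0,0.5],"yaw":0,"jaw":5},
    {"delta_pos":[0,0,1.2],"yaw":0,"jaw":5},
    {"delta_pos":[0,0,2],"yaw":0,"jaw":5},
    {"delta_pos":[0,0,2.5],"yaw":0,"jaw":5},
    {"delta_pos":[0,0,2.5],"yaw":0,"jaw":5},
    {"delta_pos":[0,0,2.5],"yaw":0,"jaw":5},
    {"delta_pos":[0,0,2.5],"yaw":0,"jaw":5},
    {"delta_pos":[0,0,2.5],"yaw":0,"jaw":5}
  ]
}}

```text
clock: 43.3
eef_pos: [600.2, -88.9, 79.3]
tcp_rot: [3.142, -0.001, -0.056]
contact_force: [-0.2, 0.1, -0.7]
opening: 0.153
grasp_force: 68.5
```

```bash
python3 go.py 600.3 -89.7 55 -.056
```

```text
[600.2 -88.9  79.3] [ 3.1415e+00 -6.0000e-04 -5.6300e-02] [-0.2  0.1 -0.7] 0.153 43.3
[0.019, 0.081, 2.429, -0.0]
```

{"name": "play_rows", "arguments": {
  "steps": [
    {"delta_pos":[0.02,0.08,0.4],"yaw":0,"jaw":5},
    {"delta_pos":[0.02,0.08,0.8],"yaw":0,"jaw":5},
    {"delta_pos":[0.02,0.08,1.2],"yaw":0,"jaw":5},
    {"delta_pos":[0.02,0.08,1.6],"yaw":0,"jaw":5},
    {"delta_pos":[0.02,0.08,2],"yaw":0,"jaw":5},
    {"delta_pos":[0.02,0.08,2.4],"yaw":0,"jaw":5},
    {"delta_pos":[0.02,0.08,2.4],"yaw":0,"jaw":5},
    {"delta_pos":[0.02,0.08,2.4],"yaw":0,"jaw":5}
  ]
}}

```text
clock: 44.1
eef_pos: [600.0, -89.6, 54.8]
tcp_rot: [-3.142, 0.0, -0.056]
contact_force: [0.7, -0.1, -1.3]
opening: 0.154
grasp_force: 68.5
```

{"name": "play_rows", "arguments": {
  "steps": [
    {"delta_pos":[0,0,0.3],"yaw":0,"jaw":5},
    {"delta_pos":[0,0,0.6],"yaw":0,"jaw":5},
    {"delta_pos":[0,0,0.9],"yaw":0,"jaw":5},
    {"delta_pos":[0,0,1.2],"yaw":0,"jaw":5},
    {"delta_pos":[0,0,1.3],"yaw":0,"jaw":5},
    {"delta_pos":[0,0,1.4],"yaw":0,"jaw":5},
    {"delta_pos":[0,0,1.4],"yaw":0,"jaw":5},
    {"delta_pos":[0,0,1.4],"yaw":0,"jaw":5}
  ]
}}

```text
clock: 44.9
eef_pos: [600.1, -89.6, 41.0]
tcp_rot: [-3.142, -0.0, -0.056]
contact_force: [0.3, 0.6, -0.0]
opening: 0.147
grasp_force: 68.5
```

{"name": "play_rows", "arguments": {
  "steps": [
    {"delta_pos":[-0.1,0,-0.3],"yaw":0,"jaw":5},
    {"delta_pos":[-0.2,0,-0.6],"yaw":0,"jaw":5},
    {"delta_pos":[-0.3,0,-0.9],"yaw":0,"jaw":5},
    {"delta_pos":[-0.6,0,-1],"yaw":0,"jaw":5},
    {"delta_pos":[-1,0,-1],"yaw":0,"jaw":5},
    {"delta_pos":[-1.4,0,-1],"yaw":0,"jaw":5},
    {"delta_pos":[-1.7,0,-1],"yaw":0,"jaw":5},
    {"delta_pos":[-1.7,0,-1],"yaw":0,"jaw":5}
  ]
}}

```text
clock: 45.7
eef_pos: [584.0, -88.8, 51.5]
tcp_rot: [3.141, -0.003, -0.056]
contact_force: [6.9, -1.1, -1.0]
opening: 0.149
grasp_force: 68.3
```

{"name": "play_rows", "arguments": {
  "steps": [
    {"delta_pos":[-0.2,0,0],"yaw":0,"jaw":5},
    {"delta_pos":[-0.2,0,0.2],"yaw":0,"jaw":5},
    {"delta_pos":[-0.2,0,0.4],"yaw":0,"jaw":5},
    {"delta_pos":[-0.2,0,0.5],"yaw":0,"jaw":5},
    {"delta_pos":[-0.2,0,0.6],"yaw":0,"jaw":5},
    {"delta_pos":[-0.2,0,0.7],"yaw":0,"jaw":5},
    {"delta_pos":[-0.2,0,0.8],"yaw":0,"jaw":5},
    {"delta_pos":[-0.2,0,0.8],"yaw":0,"jaw":5}
  ]
}}

```text
clock: 46.5
eef_pos: [583.2, -88.8, 44.0]
tcp_rot: [3.141, -0.005, -0.056]
contact_force: [6.6, -0.2, 1.5]
opening: 0.147
grasp_force: 68.7
```

Same signature as lane 2; continue.

{"name": "play_rows", "arguments": {
  "steps": [
    {"delta_pos":[0,0,0.1],"yaw":0,"jaw":5},
    {"delta_pos":[0,0,0.2],"yaw":0,"jaw":5},
    {"delta_pos":[0,0,0.3],"yaw":0,"jaw":5},
    {"delta_pos":[0,0,0.4],"yaw":0,"jaw":5},
    {"delta_pos":[0,0,0.4],"yaw":0,"jaw":5},
    {"delta_pos":[0,0,0.4],"yaw":0,"jaw":5},
    {"delta_pos":[0,0,0.4],"yaw":0,"jaw":5},
    {"delta_pos":[0,0,0.4],"yaw":0,"jaw":5}
  ]
}}

```text
clock: 47.3
eef_pos: [583.3, -88.8, 40.0]
tcp_rot: [3.141, -0.005, -0.056]
contact_force: [6.7, -0.8, 1.2]
opening: 0.15
grasp_force: 68.7
```

{"name": "play_rows", "arguments": {
  "steps": [
    {"delta_pos":[0.1,0,0],"yaw":0,"jaw":5},
    {"delta_pos":[0.2,0,0],"yaw":0,"jaw":5},
    {"delta_pos":[0.3,0,0],"yaw":0,"jaw":5},
    {"delta_pos":[0.4,0,0],"yaw":0,"jaw":5},
    {"delta_pos":[0.5,0,0],"yaw":0,"jaw":5},
    {"delta_pos":[0.5,0,0],"yaw":0,"jaw":5},
    {"delta_pos":[0.5,0,0],"yaw":0,"jaw":5},
    {"delta_pos":[0.5,0,0],"yaw":0,"jaw":5}
  ]
}}

```text
clock: 48.1
eef_pos: [586.5, -88.9, 39.7]
tcp_rot: [3.141, -0.001, -0.056]
contact_force: [2.6, 0.6, 7.3]
opening: 0.154
grasp_force: 69.4
```

{"name": "play_rows", "arguments": {
  "steps": [
    {"delta_pos":[0.1,0,0],"yaw":0,"jaw":5},
    {"delta_pos":[0.1,0,0],"yaw":0,"jaw":20},
    {"delta_pos":[0.1,0,0],"yaw":0,"jaw":40},
    {"delta_pos":[0.1,0,-1],"yaw":0,"jaw":40},
    {"delta_pos":[0,0,-3],"yaw":0,"jaw":40},
    {"delta_pos":[0,0,-5],"yaw":0,"jaw":40},
    {"delta_pos":[0,0,-7],"yaw":0,"jaw":20},
    {"delta_pos":[0,0,-7],"yaw":0,"jaw":0}
  ]
}}

```text
clock: 48.9
eef_pos: [587.6, -89.0, 111.9]
tcp_rot: [3.141, -0.004, -0.056]
contact_force: [0.7, 0.5, -0.7]
opening: 0.066
grasp_force: 0.0
```

```bash
python3 go.py 661 -93.3 76 -.056
```

```text
[587.6 -89.  111.9] [ 3.1412 -0.004  -0.0562] [ 0.7  0.5 -0.7] 0.066 48.9
[7.357, 0.013, 3.589, -0.0]
```

{"name": "play_rows", "arguments": {
  "steps": [
    {"delta_pos":[3.5,0,0],"yaw":0,"jaw":0},
    {"delta_pos":[7.4,0,0],"yaw":0,"jaw":0},
    {"delta_pos":[7.4,0,1],"yaw":0,"jaw":0},
    {"delta_pos":[7.4,0,2],"yaw":0,"jaw":0},
    {"delta_pos":[7.4,0,3],"yaw":0,"jaw":0},
    {"delta_pos":[7.4,0,3.5],"yaw":0,"jaw":0},
    {"delta_pos":[7.4,0,3.6],"yaw":0,"jaw":0},
    {"delta_pos":[7.4,0,3.6],"yaw":0,"jaw":0}
  ]
}}

```text
clock: 49.7
eef_pos: [659.5, -92.9, 72.9]
tcp_rot: [-3.142, 0.0, -0.056]
contact_force: [-0.0, 0.2, -0.1]
opening: 0.002
grasp_force: 0.0
```

{"name": "play_rows", "arguments": {
  "steps": [
    {"delta_pos":[0,0,0.2],"yaw":0,"jaw":0},
    {"delta_pos":[0,0,0.4],"yaw":0,"jaw":0},
    {"delta_pos":[0,0,0.6],"yaw":0,"jaw":0},
    {"delta_pos":[0,0,0.8],"yaw":0,"jaw":0},
    {"delta_pos":[0,0,0.9],"yaw":0,"jaw":0},
    {"delta_pos":[0,0,0.9],"yaw":0,"jaw":0},
    {"delta_pos":[0,0,0.9],"yaw":0,"jaw":0},
    {"delta_pos":[0,0,0.9],"yaw":0,"jaw":0}
  ]
}}

```text
clock: 50.5
eef_pos: [661.3, -93.2, 67.5]
tcp_rot: [3.141, -0.003, -0.056]
contact_force: [-6.9, 0.7, 26.4]
opening: 0.002
grasp_force: 12.9
```

{"name": "play_rows", "arguments": {
  "steps": [
    {"delta_pos":[0,0,-1],"yaw":0,"jaw":0},
    {"delta_pos":[0,0,-3],"yaw":0,"jaw":0},
    {"delta_pos":[0,0,-6],"yaw":0,"jaw":0},
    {"delta_pos":[-4,3,-7],"yaw":0,"jaw":0},
    {"delta_pos":[-8,7,-7],"yaw":0,"jaw":0},
    {"delta_pos":[-12,11,-7],"yaw":0,"jaw":0},
    {"delta_pos":[-15,15,-7],"yaw":0,"jaw":0},
    {"delta_pos":[-18,18,-7],"yaw":0,"jaw":0}
  ]
}}

```text
clock: 51.3
eef_pos: [473.7, -259.5, 134.4]
tcp_rot: [3.141, -0.001, -0.056]
contact_force: [0.1, -0.7, -0.3]
opening: 0.0
grasp_force: 0.0
```

Run:
```python
from h import *
ims=[]
for c,(a,b,e,d) in (('scene',(270,195,340,265)),('top',(310,170,390,250))):
    m=np.mean([vision.grab_frame(c)[0].astype(float) for _ in range(5)],0)[:,:,::-1].astype(np.uint8)
    ims.append(cv2.resize(m[b:d,a:e],(400,400),interpolation=cv2.INTER_CUBIC))
m=vision.grab_frame("top")[0][:,:,::-1];ims2=[cv2.resize(m[205:285,180:280],(250,200)),cv2.resize(vision.grab_frame("scene")[0][270:360,200:320,::-1],(266,200)) ]
o=np.hstack(ims);b=np.hstack(ims2);b=np.hstack([b,np.zeros((200,800-b.shape[1],3),np.uint8)])
cv2.imwrite('pics/p9.png',np.vstack([o,b]))
for n,z in(("new_spring_1",54),("new_spring_1_eye",46),("worn_spring_1",14),("scrap_tray",0)):
  for c in("top","scene"):
    print(n,c,[(atz(c,t["uv"],z)[:2].round(0).tolist(),round(t["conf"],2)) for t in vision.landmark_of(c,n)])
s=r.sense();print(s["eef_pos"],s["contact_force"])
```

```text
new_spring_1 top [([654.0, -93.0], 0.61), ([515.0, 292.0], 0.55), ([658.0, 8.0], 0.51), ([659.0, -39.0], 0.46), ([659.0, 13.0], 0.45)]
new_spring_1 scene [([655.0, -50.0], 0.66), ([658.0, 26.0], 0.57), ([648.0, -84.0], 0.55), ([570.0, -27.0], 0.21)]
new_spring_1_eye top [([558.0, 20.0], 0.51)]
new_spring_1_eye scene [([572.0, 26.0], 0.69), ([616.0, 329.0], 0.67)]
worn_spring_1 top [([518.0, 292.0], 0.47)]
worn_spring_1 scene [([538.0, 280.0], 0.79), ([600.0, -33.0], 0.51)]
scrap_tray top [([513.0, 298.0], 0.85), ([449.0, -31.0], 0.66)]
scrap_tray scene [([508.0, 306.0], 0.8)]
[ 474.75280853 -258.19344315  133.97146131] [-0.06394685 -0.65672691  0.02571092]
```

View pics/p9.png

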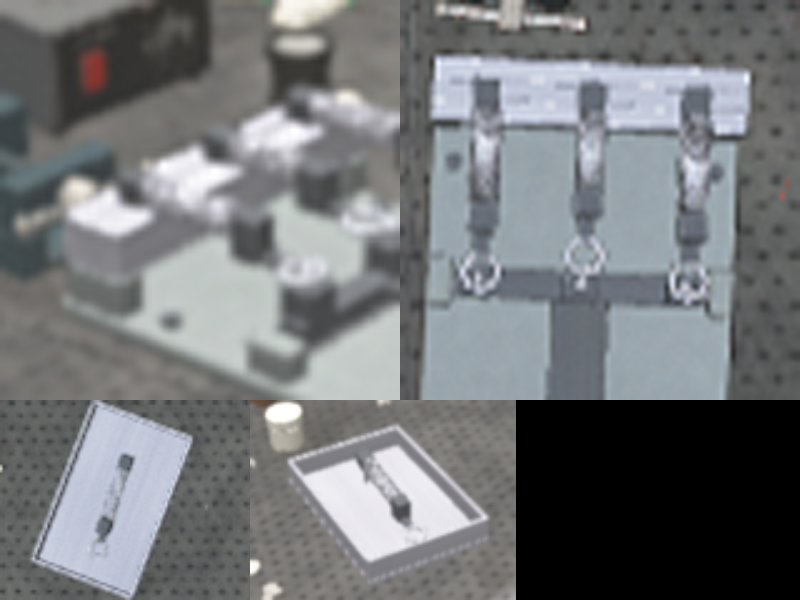

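Run:
```python
from h import *
from go import go
for uvc in((587,205),(584,257),(592,95),(480,270),(689,283),(482,218),(692,225)):
    uv=(310+(uvc[0]-400+.5)/5-.5,170+(uvc[1]+.5)/5-.5);print(uvc,atz("top",uv,50 if uvc[1]>250 else 68)[:2].round(1))
print(go(602.5,-33.5,110,-.056))
_,D=vision.grab_frame("top")
m=np.load("topm.npy")
for n,x,y in(("blk1",594,21.5),("blk2",603,-34),("blk3",587,-91),("peg1",664,17),("peg2",661,-39),("peg3",658,-94)):
    u,v=proj("top",(x,y,68));u,v=int(round(u)),int(round(v));p=D[v-1:v+2,u-1:u+2];print(n,[round(dep("top",(a,b),D[b,a])[2],1) for b in(v-1,v,v+1) for a in(u-1,u,u+1)])
```

```text
(587, 205) [600.1 -35.2]
(584, 257) [573.7 -34.2]
(592, 95) [659. -38.]
(480, 270) [566.7  21.7]
(689, 283) [559.7 -90.7]
(482, 218) [593.2  20.7]
(692, 225) [589.5 -91. ]
[11.494, -23.151, 2.397, -0.0]
blk1 [np.float64(68.0), np.float64(72.6), np.float64(71.4), np.float64(64.5), np.float64(65.7), np.float64(64.8), np.float64(66.8), np.float64(66.6), np.float64(69.7)]
blk2 [np.float64(70.6), np.float64(64.8), np.float64(67.1), np.float64(65.1), np.float64(69.2), np.float64(67.4), np.float64(70.3), np.float64(68.1), np.float64(68.8)]
blk3 [np.float64(71.2), np.float64(73.8), np.float64(65.9), np.float64(65.0), np.float64(71.0), np.float64(70.5), np.float64(63.4), np.float64(71.6), np.float64(63.2)]
peg1 [np.float64(62.1), np.float64(65.2), np.float64(66.5), np.float64(67.7), np.float64(63.7), np.float64(67.7), np.float64(66.3), np.float64(68.7), np.float64(69.2)]
peg2 [np.float64(68.0), np.float64(69.6), np.float64(63.9), np.float64(68.7), np.float64(72.8), np.float64(72.3), np.float64(68.8), np.float64(72.1), np.float64(76.1)]
peg3 [np.float64(70.1), np.float64(71.9), np.float64(65.0), np.float64(68.0), np.float64(64.9), np.float64(71.3), np.float64(69.6), np.float64(61.0), np.float64(70.0)]
```

{"name": "play_rows", "arguments": {
  "steps": [
    {"delta_pos":[1.5,-4,0],"yaw":0,"jaw":20},
    {"delta_pos":[3.5,-8,0],"yaw":0,"jaw":40},
    {"delta_pos":[5.5,-12,0],"yaw":0,"jaw":40},
    {"delta_pos":[7.5,-16,0],"yaw":0,"jaw":40},
    {"delta_pos":[9.5,-20,0],"yaw":0,"jaw":40},
    {"delta_pos":[11,-23.1,0.5],"yaw":0,"jaw":40},
    {"delta_pos":[11,-23.1,1.5],"yaw":0,"jaw":40},
    {"delta_pos":[11,-23.1,2.4],"yaw":0,"jaw":40}
  ]
}}

```text
clock: 53.15
eef_pos: [597.4, -33.3, 109.2]
tcp_rot: [3.141, 0.0, -0.054]
contact_force: [0.3, -1.2, -0.2]
opening: 0.399
grasp_force: 0.0
```

{"name": "play_rows", "arguments": {
  "steps": [
    {"delta_pos":[0,0,0],"yaw":0,"jaw":40},
    {"delta_pos":[0,0,0],"yaw":0,"jaw":40},
    {"delta_pos":[0,0,0],"yaw":0,"jaw":40},
    {"delta_pos":[0,0,0],"yaw":0,"jaw":40},
    {"delta_pos":[0,0,0],"yaw":0,"jaw":40},
    {"delta_pos":[0,0,0],"yaw":0,"jaw":40},
    {"delta_pos":[0,0,0],"yaw":0,"jaw":40},
    {"delta_pos":[0,0,0],"yaw":0,"jaw":40}
  ]
}}

```text
clock: 53.95
eef_pos: [597.6, -33.7, 110.0]
tcp_rot: [-3.142, -0.0, -0.056]
contact_force: [0.4, -0.2, 0.2]
opening: 0.4
grasp_force: 0.0
```

```bash
python3 go.py 598 -33.8 39.5 -.056
```

```text
[597.6 -33.7 110. ] [-3.1416e+00 -1.0000e-04 -5.6200e-02] [ 0.4 -0.2  0.2] 0.4 53.95
[0.041, 0.007, 7.052, -0.0]
```

{"name": "play_rows", "arguments": {
  "steps": [
    {"delta_pos":[0,0,2],"yaw":0,"jaw":40},
    {"delta_pos":[0,0,4],"yaw":0,"jaw":40},
    {"delta_pos":[0,0,5.5],"yaw":0,"jaw":40},
    {"delta_pos":[0,0,6.5],"yaw":0,"jaw":40},
    {"delta_pos":[0,0,7],"yaw":0,"jaw":40},
    {"delta_pos":[0,0,7],"yaw":0,"jaw":40},
    {"delta_pos":[0,0,7],"yaw":0,"jaw":25},
    {"delta_pos":[0,0,7],"yaw":0,"jaw":15}
  ],
  "grip_force": 25
}}

```text
clock: 54.75
eef_pos: [598.1, -33.8, 40.7]
tcp_rot: [3.142, -0.001, -0.056]
contact_force: [-1.1, -0.5, -0.1]
opening: 0.159
grasp_force: 24.8
```

{"name": "play_rows", "arguments": {
  "steps": [
    {"delta_pos":[0,0,0],"yaw":0,"jaw":5},
    {"delta_pos":[0,0,0],"yaw":0,"jaw":5},
    {"delta_pos":[0,0,0],"yaw":0,"jaw":5},
    {"delta_pos":[0,0,0],"yaw":0,"jaw":5},
    {"delta_pos":[0,0,0],"yaw":0,"jaw":5},
    {"delta_pos":[0,0,0],"yaw":0,"jaw":5},
    {"delta_pos":[0,0,0],"yaw":0,"jaw":5},
    {"delta_pos":[0,0,0],"yaw":0,"jaw":5}
  ],
  "grip_force": 70
}}

```text
clock: 55.55
eef_pos: [598.2, -33.8, 40.7]
tcp_rot: [-3.142, -0.001, -0.056]
contact_force: [-0.7, -0.6, 5.6]
opening: 0.149
grasp_force: 68.7
```

{"name": "play_rows", "arguments": {
  "steps": [
    {"delta_pos":[0,0,-0.4],"yaw":0,"jaw":5},
    {"delta_pos":[0,-0.05,-0.8],"yaw":0,"jaw":5},
    {"delta_pos":[0,-0.1,-1.1],"yaw":0,"jaw":5},
    {"delta_pos":[-0.4,-0.1,-1.1],"yaw":0,"jaw":5},
    {"delta_pos":[-0.8,-0.1,-1.1],"yaw":0,"jaw":5},
    {"delta_pos":[-1.2,-0.1,-1.1],"yaw":0,"jaw":5},
    {"delta_pos":[-1.6,-0.1,-1.1],"yaw":0,"jaw":5},
    {"delta_pos":[-1.7,-0.1,-1.1],"yaw":0,"jaw":5}
  ]
}}

```text
clock: 56.35
eef_pos: [581.6, -31.9, 51.4]
tcp_rot: [3.142, -0.003, -0.056]
contact_force: [6.8, -1.0, -1.8]
opening: 0.148
grasp_force: 68.1
```

Run:
```python
from h import *
s=r.sense();print(s["eef_pos"],s["contact_force"])
m=np.mean([vision.grab_frame("top")[0].astype(float) for _ in range(4)],0)
g=m.mean(2)[208:236,330:362].astype(int)
print("cols 330..361");[print(208+i,' '.join('%3d'%v for v in row)) for i,row in enumerate(g)]
print(proj("top",(559.4,-32.7,54)))
```

```text
[581.63106691 -31.88105951  51.3720102 ] [ 6.75062587 -0.98342663 -1.76687653]
cols 330..361
208 190 194 175 122 218 227 225 225 226 226 226 226 227 228 227 227 227 227 228 228 228 229 229 229 229 229 230 230 229 230 230 231
209 192 196 148 126 221 223 222 221 222 222 223 223 223 223 224 223 224 224 224 225 225 225 225 224 225 226 226 226 227 227 227 227
210 192 196 124 134 216 221 218 220 220 219 219 219 220 220 221 219 220 221 221 220 221 221 222 222 222 222 222 222 223 223 223 224
211 190 197 132 130 214 219 216 217 218 216 217 217 217 217 218 218 218 218 217 219 218 218 219 219 220 219 220 220 219 220 221 220
212 192 195 139 129 213 216 214 214 215 214 215 214 215 215 215 214 215 215 216 217 216 217 216 216 217 217 217 216 217 217 218 217
213 192 198 136 135 213 213 211 212 212 213 212 212 212 213 212 213 213 213 212 215 213 213 214 213 214 214 214 214 215 214 214 215
214 192 199 129 132 210 210 209 208 208 208 209 208 209 210 211 210 210 209 210 211 211 212 211 210 212 211 212 212 212 212 212 212
215 192 199 114 129 208 206 205 204 205 205 205 205 206 206 206 208 207 206 208 207
[... 2052 characters left out ...]
 162 160 161 159 164  99 109 103 101 101  99 126  98  90 102 106  82 142 143 144 141 142 130 130 132 136 137
232 196 164 156 154 157 159 158 159 158 161  99 107 103 103 104 103 102 105 104 104 105 118 159 157 156 158 159 160 161 162 161 162
233 196 160 156 158 157 159 157 158 159 162  99 103 103 102 104 104 104 104 105 104 101 134 159 156 156 156 157 157 159 158 158 160
234 195 157 158 157 157 158 157 157 158 161 102 104 103 103 104 105 105 105 104 103 102 127 159 155 156 156 156 156 155 155 157 156
235 197 153 157 157 156 154 154 159 157 159 107 105 104 104 104 104 104 103 104 103 104 120 160 156 155 157 157 156 156 155 156 157
(np.float64(345.9022208527319), np.float64(226.21827429808906))
```

{"name": "play_rows", "arguments": {
  "steps": [
    {"delta_pos":[0,0,0.2],"yaw":0,"jaw":5},
    {"delta_pos":[0,0,0.4],"yaw":0,"jaw":5},
    {"delta_pos":[0,0,0.6],"yaw":0,"jaw":5},
    {"delta_pos":[0,0,0.8],"yaw":0,"jaw":5},
    {"delta_pos":[0,0,1],"yaw":0,"jaw":5},
    {"delta_pos":[0,0,1.1],"yaw":0,"jaw":5},
    {"delta_pos":[0,0,1.1],"yaw":0,"jaw":5},
    {"delta_pos":[0,0,1.1],"yaw":0,"jaw":5}
  ]
}}

```text
clock: 57.35
eef_pos: [582.8, -31.9, 40.9]
tcp_rot: [-3.142, -0.005, -0.056]
contact_force: [7.6, 0.4, 1.7]
opening: 0.144
grasp_force: 68.8
```

{"name": "play_rows", "arguments": {
  "steps": [
    {"delta_pos":[0.1,0,0],"yaw":0,"jaw":5},
    {"delta_pos":[0.2,0,0],"yaw":0,"jaw":5},
    {"delta_pos":[0.3,0,0],"yaw":0,"jaw":5},
    {"delta_pos":[0.4,0,0],"yaw":0,"jaw":5},
    {"delta_pos":[0.5,0,0],"yaw":0,"jaw":5},
    {"delta_pos":[0.5,0,0],"yaw":0,"jaw":5},
    {"delta_pos":[0.5,0,0],"yaw":0,"jaw":5},
    {"delta_pos":[0.5,0,0],"yaw":0,"jaw":5}
  ]
}}

```text
clock: 58.15
eef_pos: [586.4, -32.1, 40.7]
tcp_rot: [-3.142, -0.002, -0.056]
contact_force: [2.8, -1.6, 6.5]
opening: 0.148
grasp_force: 69.2
```

{"name": "play_rows", "arguments": {
  "steps": [
    {"delta_pos":[0.2,0,0.05],"yaw":0,"jaw":5},
    {"delta_pos":[0.2,0,0.05],"yaw":0,"jaw":5},
    {"delta_pos":[0.2,0,0.05],"yaw":0,"jaw":15},
    {"delta_pos":[0.2,0,0.05],"yaw":0,"jaw":30},
    {"delta_pos":[0.2,0,0.05],"yaw":0,"jaw":40},
    {"delta_pos":[0.2,0,0.05],"yaw":0,"jaw":40},
    {"delta_pos":[0.2,0,-1],"yaw":0,"jaw":40},
    {"delta_pos":[0.2,0,-3],"yaw":0,"jaw":40}
  ]
}}

```text
clock: 58.95
eef_pos: [586.3, -32.1, 69.3]
tcp_rot: [-3.142, 0.003, -0.056]
contact_force: [0.1, 0.2, 0.3]
opening: 0.404
grasp_force: 0.0
```

{"name": "play_rows", "arguments": {
  "steps": [
    {"delta_pos":[0,0,-4],"yaw":0,"jaw":40},
    {"delta_pos":[0,0,-6],"yaw":0,"jaw":20},
    {"delta_pos":[-4,4,-6],"yaw":0,"jaw":0},
    {"delta_pos":[-6,8,-6],"yaw":0,"jaw":0},
    {"delta_pos":[-8,12,-6],"yaw":0,"jaw":0},
    {"delta_pos":[-10,16,-6],"yaw":0,"jaw":0},
    {"delta_pos":[-11,20,-6],"yaw":0,"jaw":0},
    {"delta_pos":[-11,23,-6],"yaw":0,"jaw":0}
  ]
}}

```text
clock: 59.75
eef_pos: [463.0, -257.4, 130.6]
tcp_rot: [3.142, 0.001, -0.057]
contact_force: [0.5, 0.8, -0.8]
opening: 0.003
grasp_force: 0.0
```

```bash
cat > rings.py <<'E'
from h import *
from scipy.ndimage import map_coordinates
# find ring centres per lane by matching an annulus (r~9.3 mm, z=50) in averaged top picture
m=np.mean([vision.grab_frame("top")[0].astype(float) for _ in range(6)],0).mean(2)
th=np.linspace(0,2*np.pi,48,endpoint=False)
for k in range(3):
    post=np.array([562.6-3.2*k,23.2-55.9*k]);best=[]
    for dx in np.arange(-8,24,1.):
        for dy in np.arange(-6,7,1.):
            def ringv(rad): 
                q=np.array([proj("top",(post[0]+dx+rad*np.cos(t),post[1]+dy+rad*np.sin(t),50)) for t in th]);return map_coordinates(m,[q[:,1],q[:,0]],order=1).mean()
            best.append((ringv(9.2)-.5*ringv(4.5)-.5*ringv(14),dx,dy))
    best.sort(reverse=True);print("lane",k+1,[tuple(np.round(b,1)) for b in best[:3]])
s=r.sense();print(s["eef_pos"].round(1),s["contact_force"].round(1),s["clock"])
E
python3 rings.py
```

```text
Traceback (most recent call last):
  File "rings.py", line 12, in <module>
    best.append((ringv(9.2)-.5*ringv(4.5)-.5*ringv(14),dx,dy))
                                             ~~~~~^^^^
  File "rings.py", line 11, in ringv
    q=np.array([proj("top",(post[0]+dx+rad*np.cos(t),post[1]+dy+rad*np.sin(t),50)) for t in th]);return map_coordinates(m,[q[:,1],q[:,0]],order=1).mean()
                ~~~~^^^^^^^^^^^^^^^^^^^^^^^^^^^^^^^^^^^^^^^^^^^^^^^^^^^^^^^^^^^^^^
  File "h.py", line 13, in proj
    c=vision.calibration(cam);K=np.array(c["mtx"]);T=np.linalg.inv(np.array(c["extrinsics"]))
ValueError: time passes only in moves, steps and waits
```

```bash
sed -i 's/^from rig import r, vision$/from rig import r, vision\nfrom functools import lru_cache\ncal=lru_cache()(lambda c: vision.calibration(c))/; s/vision\.calibration(cam)/cal(cam)/' h.py; python3 rings.py
```

```text
lane 1 [(np.float64(45.4), np.float64(3.0), np.float64(-1.0)), (np.float64(45.2), np.float64(3.0), np.float64(-2.0)), (np.float64(44.2), np.float64(4.0), np.float64(-2.0))]
lane 2 [(np.float64(47.8), np.float64(4.0), np.float64(-1.0)), (np.float64(47.0), np.float64(4.0), np.float64(0.0)), (np.float64(45.7), np.float64(3.0), np.float64(-1.0))]
lane 3 [(np.float64(43.5), np.float64(5.0), np.float64(-2.0)), (np.float64(41.6), np.float64(4.0), np.float64(-2.0)), (np.float64(41.3), np.float64(5.0), np.float64(-1.0))]
[ 465.1 -255.   130. ] [ 0.1  0.5 -1.1] 60.35
```

```bash
python3 go.py 589 -33.5 76 -.056
```

```text
[ 465.1 -255.   130. ] [-3.1415e+00  1.0000e-04 -5.5200e-02] [ 0.1  0.5 -1.1] 0.002 60.35
[11.155, -22.798, 5.397, 0.001]
```

{"name": "play_rows", "arguments": {
  "steps": [
    {"delta_pos":[2,-4.5,0],"yaw":0,"jaw":0},
    {"delta_pos":[4.2,-9,0],"yaw":0,"jaw":0},
    {"delta_pos":[6.5,-13.5,0],"yaw":0,"jaw":0},
    {"delta_pos":[9,-18,0],"yaw":0,"jaw":0},
    {"delta_pos":[11.2,-22.8,0],"yaw":0,"jaw":0},
    {"delta_pos":[11.2,-22.8,2],"yaw":0,"jaw":0},
    {"delta_pos":[11.2,-22.8,4],"yaw":0,"jaw":0},
    {"delta_pos":[11.2,-22.8,5.2],"yaw":0,"jaw":0}
  ]
}}

```text
clock: 61.15
eef_pos: [588.8, -33.3, 76.5]
tcp_rot: [3.142, 0.002, -0.055]
contact_force: [-0.0, 0.4, -0.0]
opening: -0.007
grasp_force: 0.0
```

{"name": "play_rows", "arguments": {
  "steps": [
    {"delta_pos":[0,0,0.2],"yaw":0,"jaw":0},
    {"delta_pos":[0,0,0.3],"yaw":0,"jaw":0},
    {"delta_pos":[0,0,0.4],"yaw":0,"jaw":0},
    {"delta_pos":[0,0,0.5],"yaw":0,"jaw":0},
    {"delta_pos":[0,0,0.6],"yaw":0,"jaw":0},
    {"delta_pos":[0,0,0.7],"yaw":0,"jaw":0},
    {"delta_pos":[0,0,0.8],"yaw":0,"jaw":0},
    {"delta_pos":[0,0,0.8],"yaw":0,"jaw":0}
  ]
}}

```text
clock: 61.95
eef_pos: [589.5, -34.3, 69.9]
tcp_rot: [-3.142, 0.0, -0.056]
contact_force: [0.4, 0.1, 0.3]
opening: 0.001
grasp_force: 0.0
```

{"name": "play_rows", "arguments": {
  "steps": [
    {"delta_pos":[0,0,0.05],"yaw":0,"jaw":0},
    {"delta_pos":[0,0,0.1],"yaw":0,"jaw":0},
    {"delta_pos":[0,0,0.15],"yaw":0,"jaw":0},
    {"delta_pos":[0,0,0.2],"yaw":0,"jaw":0},
    {"delta_pos":[0,0,0.25],"yaw":0,"jaw":0},
    {"delta_pos":[0,0,0.25],"yaw":0,"jaw":0},
    {"delta_pos":[0,0,0.25],"yaw":0,"jaw":0},
    {"delta_pos":[0,0,0.25],"yaw":0,"jaw":0}
  ]
}}

```text
clock: 62.75
eef_pos: [589.5, -34.3, 68.1]
tcp_rot: [-3.142, -0.0, -0.056]
contact_force: [-2.1, -0.9, 8.6]
opening: -0.0
grasp_force: 4.2
```

{"name": "play_rows", "arguments": {
  "steps": [
    {"delta_pos":[0,0,-1],"yaw":0,"jaw":0},
    {"delta_pos":[0,0,-2],"yaw":0,"jaw":0},
    {"delta_pos":[4,0,-2],"yaw":0,"jaw":0},
    {"delta_pos":[7.5,0,-2],"yaw":0,"jaw":0},
    {"delta_pos":[7.5,0,-2],"yaw":0,"jaw":0},
    {"delta_pos":[7.5,0,-1.5],"yaw":0,"jaw":0},
    {"delta_pos":[7.5,0,-1],"yaw":0,"jaw":0},
    {"delta_pos":[7.5,0,-0.6],"yaw":0,"jaw":0}
  ]
}}

```text
clock: 63.55
eef_pos: [663.0, -38.4, 72.8]
tcp_rot: [-3.142, 0.002, -0.056]
contact_force: [-0.7, 0.1, -0.8]
opening: 0.001
grasp_force: 0.0
```

{"name": "play_rows", "arguments": {
  "steps": [
    {"delta_pos":[0,0,0.1],"yaw":0,"jaw":0},
    {"delta_pos":[0,0,0.2],"yaw":0,"jaw":0},
    {"delta_pos":[0,0,0.3],"yaw":0,"jaw":0},
    {"delta_pos":[0,0,0.4],"yaw":0,"jaw":0},
    {"delta_pos":[0,0,0.5],"yaw":0,"jaw":0},
    {"delta_pos":[0,0,0.6],"yaw":0,"jaw":0},
    {"delta_pos":[0,0,0.65],"yaw":0,"jaw":0},
    {"delta_pos":[0,0,0.65],"yaw":0,"jaw":0}
  ]
}}

```text
clock: 64.35
eef_pos: [664.6, -38.6, 68.0]
tcp_rot: [3.142, -0.001, -0.056]
contact_force: [-3.4, 0.6, 9.4]
opening: -0.0
grasp_force: 4.5
```

{"name": "play_rows", "arguments": {
  "steps": [
    {"delta_pos":[0,0,-1.5],"yaw":0,"jaw":0},
    {"delta_pos":[0,0,-2.5],"yaw":0,"jaw":0},
    {"delta_pos":[-3,2.5,-2.5],"yaw":0,"jaw":0},
    {"delta_pos":[-6,4.5,-2.5],"yaw":0,"jaw":0},
    {"delta_pos":[-7.5,5.6,-2.5],"yaw":0,"jaw":0},
    {"delta_pos":[-7.5,5.6,-2],"yaw":0,"jaw":0},
    {"delta_pos":[-7.5,5.6,-1.2],"yaw":0,"jaw":0},
    {"delta_pos":[-7.5,5.6,-0.6],"yaw":0,"jaw":0}
  ]
}}

```text
clock: 65.15
eef_pos: [587.5, -89.8, 72.6]
tcp_rot: [-3.142, -0.001, -0.056]
contact_force: [-0.6, 0.1, -1.0]
opening: 0.001
grasp_force: 0.0
```

{"name": "play_rows", "arguments": {
  "steps": [
    {"delta_pos":[0,0,0.1],"yaw":0,"jaw":0},
    {"delta_pos":[0,0,0.2],"yaw":0,"jaw":0},
    {"delta_pos":[0,0,0.3],"yaw":0,"jaw":0},
    {"delta_pos":[0,0,0.4],"yaw":0,"jaw":0},
    {"delta_pos":[0,0,0.5],"yaw":0,"jaw":0},
    {"delta_pos":[0,0,0.6],"yaw":0,"jaw":0},
    {"delta_pos":[0,0,0.65],"yaw":0,"jaw":0},
    {"delta_pos":[0,0,0.65],"yaw":0,"jaw":0}
  ]
}}

```text
clock: 65.95
eef_pos: [586.3, -90.1, 68.0]
tcp_rot: [-3.141, 0.0, -0.056]
contact_force: [-6.1, 1.7, 17.5]
opening: -0.0
grasp_force: 8.5
```

{"name": "play_rows", "arguments": {
  "steps": [
    {"delta_pos":[0,0,-1.5],"yaw":0,"jaw":0},
    {"delta_pos":[0,0,-2.5],"yaw":0,"jaw":0},
    {"delta_pos":[0,-4,-2.5],"yaw":0,"jaw":0},
    {"delta_pos":[0,-8,-2.5],"yaw":0,"jaw":0},
    {"delta_pos":[0,-11.2,-2.5],"yaw":0,"jaw":0},
    {"delta_pos":[0,-11.2,-2],"yaw":0,"jaw":0},
    {"delta_pos":[0,-11.2,-1.2],"yaw":0,"jaw":0},
    {"delta_pos":[0,-11.2,-0.6],"yaw":0,"jaw":0}
  ]
}}

```text
clock: 66.75
eef_pos: [592.5, 21.0, 71.9]
tcp_rot: [3.141, 0.0, -0.056]
contact_force: [-0.2, -0.6, -0.4]
opening: 0.0
grasp_force: 0.0
```

{"name": "play_rows", "arguments": {
  "steps": [
    {"delta_pos":[0,0,0.1],"yaw":0,"jaw":0},
    {"delta_pos":[0,0,0.2],"yaw":0,"jaw":0},
    {"delta_pos":[0,0,0.3],"yaw":0,"jaw":0},
    {"delta_pos":[0,0,0.4],"yaw":0,"jaw":0},
    {"delta_pos":[0,0,0.5],"yaw":0,"jaw":0},
    {"delta_pos":[0,0,0.6],"yaw":0,"jaw":0},
    {"delta_pos":[0,0,0.65],"yaw":0,"jaw":0},
    {"delta_pos":[0,0,0.65],"yaw":0,"jaw":0}
  ]
}}

```text
clock: 67.55
eef_pos: [592.7, 21.2, 68.0]
tcp_rot: [3.141, -0.0, -0.056]
contact_force: [-7.2, -1.4, 21.8]
opening: 0.003
grasp_force: 10.6
```

{"name": "play_rows", "arguments": {
  "steps": [
    {"delta_pos":[0,0,-3],"yaw":0,"jaw":0},
    {"delta_pos":[0,0,-5],"yaw":0,"jaw":0},
    {"delta_pos":[-4,1.5,-5],"yaw":0,"jaw":0},
    {"delta_pos":[-8,3,-5],"yaw":0,"jaw":0},
    {"delta_pos":[-12,4.5,-4],"yaw":0,"jaw":0},
    {"delta_pos":[-14,5.7,-3],"yaw":0,"jaw":0},
    {"delta_pos":[-14,5.7,-1.5],"yaw":0,"jaw":0},
    {"delta_pos":[-14,5.7,0],"yaw":0,"jaw":0}
  ]
}}

```text
clock: 68.35
eef_pos: [449.5, -27.8, 66.1]
tcp_rot: [-3.142, -0.001, -0.057]
contact_force: [0.6, -0.6, 1.7]
opening: 0.0
grasp_force: 0.0
```

```bash
python3 rings.py
python3 - <<'E'
from h import *
from go import go
vision.grab_frame("top")
print([(atz("top",t["uv"],14)[:2].round(0).tolist(),round(t["conf"],2)) for t in vision.landmark_of("top","worn_spring_1")],[(atz("top",t["uv"],0)[:2].round(0).tolist(),round(t["conf"],2)) for t in vision.landmark_of("top","scrap_tray")])
print(go(450,-28,54,-.056))
E
```

```text
lane 1 [(np.float64(47.3), np.float64(3.0), np.float64(-1.0)), (np.float64(45.5), np.float64(4.0), np.float64(-1.0)), (np.float64(43.8), np.float64(3.0), np.float64(-2.0))]
lane 2 [(np.float64(47.1), np.float64(4.0), np.float64(-1.0)), (np.float64(46.3), np.float64(4.0), np.float64(0.0)), (np.float64(46.2), np.float64(3.0), np.float64(-1.0))]
lane 3 [(np.float64(41.3), np.float64(4.0), np.float64(-2.0)), (np.float64(40.6), np.float64(5.0), np.float64(-2.0)), (np.float64(37.7), np.float64(4.0), np.float64(-1.0))]
[450.3 -27.4  66.6] [-0.3  0.3  0.5] 68.65
[([523.0, 298.0], 0.67)] [([511.0, 304.0], 0.75), ([662.0, 13.0], 0.68), ([570.0, -93.0], 0.36)]
[-0.014, 0.062, 1.25, -0.0]
```

{"name": "play_rows", "arguments": {
  "steps": [
    {"delta_pos":[0,0,0.8],"yaw":0,"jaw":0},
    {"delta_pos":[0,0,1.5],"yaw":0,"jaw":0},
    {"delta_pos":[0,0,2],"yaw":0,"jaw":0},
    {"delta_pos":[0,0,2.5],"yaw":0,"jaw":0},
    {"delta_pos":[0,0,3],"yaw":0,"jaw":0},
    {"delta_pos":[0,0,3.5],"yaw":0,"jaw":0},
    {"delta_pos":[0,0,4],"yaw":0,"jaw":0},
    {"delta_pos":[0,0,4.2],"yaw":0,"jaw":0}
  ]
}}

```text
clock: 69.6
eef_pos: [446.9, -27.2, 23.0]
tcp_rot: [-3.142, 0.005, -0.056]
contact_force: [-7.8, 0.5, 13.1]
opening: -0.001
grasp_force: 6.3
```

{"name": "play_rows", "arguments": {
  "steps": [
    {"delta_pos":[0,0,0.1],"yaw":0,"jaw":0},
    {"delta_pos":[0,0,0.2],"yaw":0,"jaw":0},
    {"delta_pos":[0,0,0.3],"yaw":0,"jaw":0},
    {"delta_pos":[0,0,0.3],"yaw":0,"jaw":0},
    {"delta_pos":[0,0,0.3],"yaw":0,"jaw":0},
    {"delta_pos":[0,0,0.3],"yaw":0,"jaw":0},
    {"delta_pos":[0,0,0.3],"yaw":0,"jaw":0},
    {"delta_pos":[0,0,0.3],"yaw":0,"jaw":0}
  ]
}}

```text
clock: 70.4
eef_pos: [446.9, -27.3, 20.8]
tcp_rot: [-3.142, 0.005, -0.056]
contact_force: [-10.2, 0.9, 23.0]
opening: -0.002
grasp_force: 11.6
```

{"name": "play_rows", "arguments": {
  "steps": [
    {"delta_pos":[0,0,0.1],"yaw":0,"jaw":0},
    {"delta_pos":[0,0,0.2],"yaw":0,"jaw":0},
    {"delta_pos":[0,0,0.3],"yaw":0,"jaw":0},
    {"delta_pos":[0,0,0.3],"yaw":0,"jaw":0},
    {"delta_pos":[0,0,0.3],"yaw":0,"jaw":0},
    {"delta_pos":[0,0,0.3],"yaw":0,"jaw":0},
    {"delta_pos":[0,0,0.3],"yaw":0,"jaw":0},
    {"delta_pos":[0,0,0.3],"yaw":0,"jaw":0}
  ]
}}

```text
clock: 71.2
eef_pos: [447.0, -27.3, 19.5]
tcp_rot: [-3.142, 0.005, -0.056]
contact_force: [-18.8, 1.0, 56.9]
opening: -0.006
grasp_force: 29.0
```

{"name": "play_rows", "arguments": {
  "steps": [
    {"delta_pos":[0,0,-0.5],"yaw":0,"jaw":0},
    {"delta_pos":[0,0,-1.2],"yaw":0,"jaw":0},
    {"delta_pos":[0,0,-2],"yaw":0,"jaw":0},
    {"delta_pos":[0,0,-3],"yaw":0,"jaw":0},
    {"delta_pos":[0,0,-4],"yaw":0,"jaw":0},
    {"delta_pos":[0,0,-5],"yaw":0,"jaw":0},
    {"delta_pos":[0,0,-5],"yaw":0,"jaw":0},
    {"delta_pos":[0,0,-5],"yaw":0,"jaw":0}
  ]
}}

```text
clock: 72.0
eef_pos: [449.5, -27.4, 67.8]
tcp_rot: [3.142, 0.0, -0.056]
contact_force: [-0.3, -0.4, -0.1]
opening: -0.0
grasp_force: 0.0
```

```bash
python3 rings.py
```

```text
lane 1 [(np.float64(45.5), np.float64(4.0), np.float64(-1.0)), (np.float64(45.3), np.float64(3.0), np.float64(-1.0)), (np.float64(43.2), np.float64(4.0), np.float64(-2.0))]
lane 2 [(np.float64(45.8), np.float64(4.0), np.float64(0.0)), (np.float64(45.8), np.float64(4.0), np.float64(-1.0)), (np.float64(43.6), np.float64(5.0), np.float64(-1.0))]
lane 3 [(np.float64(45.9), np.float64(5.0), np.float64(-2.0)), (np.float64(44.9), np.float64(4.0), np.float64(-2.0)), (np.float64(40.4), np.float64(6.0), np.float64(-2.0))]
[449.4 -27.4  67.6] [-0.6 -0.6 -0.3] 72.3
```

Springs stayed on. Second press, then up and back.

{"name": "play_rows", "arguments": {
  "steps": [
    {"delta_pos":[0,0,0.8],"yaw":0,"jaw":0},
    {"delta_pos":[0,0,1.5],"yaw":0,"jaw":0},
    {"delta_pos":[0,0,2],"yaw":0,"jaw":0},
    {"delta_pos":[0,0,2.5],"yaw":0,"jaw":0},
    {"delta_pos":[0,0,3],"yaw":0,"jaw":0},
    {"delta_pos":[0,0,3.5],"yaw":0,"jaw":0},
    {"delta_pos":[0,0,4],"yaw":0,"jaw":0},
    {"delta_pos":[0,0,4.4],"yaw":0,"jaw":0}
  ]
}}

```text
clock: 73.1
eef_pos: [447.2, -27.3, 23.2]
tcp_rot: [3.142, 0.005, -0.056]
contact_force: [-7.6, 1.4, 12.5]
opening: 0.001
grasp_force: 6.4
```

{"name": "play_rows", "arguments": {
  "steps": [
    {"delta_pos":[0,0,0.2],"yaw":0,"jaw":0},
    {"delta_pos":[0,0,0.4],"yaw":0,"jaw":0},
    {"delta_pos":[0,0,0.5],"yaw":0,"jaw":0},
    {"delta_pos":[0,0,0.55],"yaw":0,"jaw":0},
    {"delta_pos":[0,0,0.55],"yaw":0,"jaw":0},
    {"delta_pos":[0,0,0.55],"yaw":0,"jaw":0},
    {"delta_pos":[0,0,0.55],"yaw":0,"jaw":0},
    {"delta_pos":[0,0,0.55],"yaw":0,"jaw":0}
  ]
}}

```text
clock: 73.9
eef_pos: [447.1, -27.3, 19.7]
tcp_rot: [-3.142, 0.005, -0.056]
contact_force: [-17.5, 0.4, 50.6]
opening: 0.001
grasp_force: 25.7
```

{"name": "play_rows", "arguments": {
  "steps": [
    {"delta_pos":[0,0,-0.5],"yaw":0,"jaw":0},
    {"delta_pos":[0,0,-1.2],"yaw":0,"jaw":0},
    {"delta_pos":[0,0,-2],"yaw":0,"jaw":0},
    {"delta_pos":[0,0,-3],"yaw":0,"jaw":0},
    {"delta_pos":[0,0,-5],"yaw":0,"jaw":0},
    {"delta_pos":[0,0,-8],"yaw":0,"jaw":0},
    {"delta_pos":[0,0,-10],"yaw":0,"jaw":0},
    {"delta_pos":[0,0,-10],"yaw":0,"jaw":0}
  ]
}}

```text
clock: 74.7
eef_pos: [451.3, -27.5, 120.3]
tcp_rot: [3.142, -0.004, -0.056]
contact_force: [-0.2, 0.0, -0.7]
opening: -0.002
grasp_force: 0.0
```

```bash
python3 rings.py
python3 - <<'E'
from h import *
vision.grab_frame("top")
print([(atz("top",t["uv"],14)[:2].round(0).tolist(),round(t["conf"],2)) for t in vision.landmark_of("top","worn_spring_1")],[(atz("top",t["uv"],0)[:2].round(0).tolist(),round(t["conf"],2)) for t in vision.landmark_of("top","scrap_tray")],[(atz("top",t["uv"],54)[:2].round(0).tolist(),round(t["conf"],2)) for t in vision.landmark_of("top","new_spring_1")])
E
```

```text
lane 1 [(np.float64(45.2), np.float64(4.0), np.float64(-1.0)), (np.float64(45.2), np.float64(3.0), np.float64(-1.0)), (np.float64(43.2), np.float64(4.0), np.float64(-2.0))]
lane 2 [(np.float64(45.8), np.float64(4.0), np.float64(0.0)), (np.float64(45.8), np.float64(4.0), np.float64(-1.0)), (np.float64(43.6), np.float64(5.0), np.float64(-1.0))]
lane 3 [(np.float64(46.3), np.float64(5.0), np.float64(-2.0)), (np.float64(45.5), np.float64(4.0), np.float64(-2.0)), (np.float64(40.6), np.float64(6.0), np.float64(-2.0))]
[448.9 -27.4 117.4] [ 0.1 -0.6 -0.7] 75.0
[([520.0, 293.0], 0.6)] [([511.0, 299.0], 0.85), ([575.0, -335.0], 0.19)] [([645.0, -94.0], 0.71), ([666.0, 11.0], 0.65), ([658.0, -46.0], 0.6), ([559.0, 23.0], 0.32), ([566.0, -92.0], 0.16)]
```

```bash
python3 -c "
from rig import r
print(r.sign_off())"
```

```text
the job is handed in; nothing more can be done
None
```

I dropped the worn spring in the scrap tray and fitted all three new springs, then pressed the treadle to its stop twice. All three eyes were still on their posts afterwards, and I handed the job in; the verdict was not shown to me.

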